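Clamp a turned part in the bench height gauge with its ratchet

ROBOT

A 7-joint arm with a two-finger parallel gripper is mounted at the origin on a cart in front of the work surface, level with it; the furniture and walls round the work are solid. World frame = base frame: x ahead of the robot, y to its left, z up, the work surface at z = 0. Lengths are in m, angles in rad, forces in N, time in s.
With the tool pointing down it reaches from about 0.425 to 0.95 m from the base axis. Payload 16.7 kg.
Tool frame: the origin (TCP) lies midway between the tips of the shut fingers; the grasp point (between the pads) lies 19 mm behind it; z points along the fingers, y is the direction in which the jaws open and shut (so a half turn about z gives the same grasp; the last joint's range is limited). The gripper opens to 94 mm and grips with 3 to 60 N. Pads are 16 mm wide; open, the fingers measure 119 mm over their backs; the gripper's body (75 mm by 177 mm) begins 78 mm behind the grasp point.
Start: joints at [-1.337, 0.426, 0.074, 1.606, -0.034, 1.111, -0.067], TCP at [0.252, 0.626, 0.205] pointing down, gripper open.
Joint ranges: [-2.85, 2.85], [-0.5, 2.14], [-1.23, 1.37], [0.21, 2.46], [-1.02, 4.16], [0.16, 2.05], [-2.73, 2.73]. Speed limits (rad/s): [1.89, 1.89, 2.39, 2.39, 3.01, 3.01, 3.01].

INTERFACE

Orientations are given as a unit quaternion [w, x, y, z].
In Python, from rig import readout, eyes, job gives the robot as it stands. The module is installed in compiled form; this text tells all that it offers.
- The arm moves only by the shell command python3 -m crank 'ROWS' [OPENING] [FORCE]. ROWS is JSON, one flat list of numbers, 6 for each row, row after row: the shift along the tool's x, y, z in units of 25 mm (1.0 is 25 mm), then the turn, a rotation vector about the tool's x, y, z in units of 6 degrees (1.0 is 6 degrees). In form: [tx, ty, tz, ax, ay, az, tx, ty, tz, ax, ay, az, ...]. A call has 1 to 20 rows; each row shifts and turns the commanded pose from where the row before left it, along the tool's axes as they then stand; what a row does not reach is not made up. A row lasts 1/12 s, in which the tool goes at most 41.7 mm and 7.16 degrees, less where a joint would pass 70% of its speed; a pose out of reach is approached as far as the arm can. A call is refused whole if a number of a shift passes 1 or a number of a turn 1, either way. A call with a gripper value outside its range is refused whole. OPENING is the finger opening in mm, from 0 to 94, set as the call begins (- or left out, the last holds). The fingers move at their own pace and stop on an object; FORCE is the grip in N (left out, the last holds). Time passes only in rows, so rows that do not move let the fingers close. It gives the time, the measured TCP pose, the force and the opening at its end, in the units of the state.
- readout.get_obs(): the state, without advancing time (a new reading comes with each control period).
- eyes.get_image(name): name is "scene" or "side" or "wrist"; returns a dict with "img" (384x512x3 uint8, red, green, blue), "range_z" (384x512 float32, m along the optical axis (not along the pixel's ray), 0 where there is no reading), "intrinsics" (3x3 intrinsics, pixels), "k1" (the pictures are not rectified: a ray, as slopes to the right and down, at radius r is drawn at 1 + k1 r^2 times it, then the intrinsics apply), "camera_from_world" (4x4, takes a point from world to camera coordinates); the wrist camera has in their place "tool_from_camera" (4x4, takes a point from camera to tool coordinates, whose origin is the TCP and whose axes are the flange's). Camera axes: x right, y down, z forward; pixel columns grow to the right and rows downward; lengths in m; the calibration is good to about 2 mm. A picture is of the moment at which its call begins: read the wrist's pose just before it.
- job.sign_off(): hands the job in, once; it reports no verdict.
The state is a dict: "t": time; "qpos": joint angles; "qd": joint speeds; "tau": joint torques, N m; "ee_pos": TCP position; "ee_rot": TCP orientation; "contact_force": force on the tool from outside, world axes, zero at the start; "moment": the same for the moment, N m; "finger_gap": finger opening in m.
Only numpy, scipy, OpenCV 4.12 (cv2) and the standard library are available. Lean on these libraries where they do the work, as an engineer would, in place of code of your own. Each camera call takes 0.05 s, during which the arm holds its last target.

TASK

Measure the turned part that waits in the nest of the bench height gauge: push the gauge's slide fully home so that the part stands under the spindle, then turn the ratchet knob on top clockwise (seen from above) until the spindle comes down on the part's pin and the ratchet slips, let it slip about an eighth of a turn (never as much as a quarter turn in all), and let go. Use the narrow ratchet knob, since the wide thimble below it would press too hard, and let the hand sink with it so that the part is never pressed hard; leave the things lying around where they are.

Things in the scene. Friction and masses are not known exactly. Their poses are not given: they have to be found in the camera images.
- gauge: Bench height gauge, fixed: base 135 x 84 x 14 mm, column (106 mm tall) at its +x end, arm (34 mm wide) reaching to the vertical spindle axis. Origin: on that axis, at bench height; x points from the slide's handle to the column (the way the slide is pushed home), z up. A 0.4 m tall lever press, its lever at about x 0.45, y 0.26, stands to its left: pass it within 0.36 m of the robot's base.
- sled (a joint): The gauge's slide, in m: 0 = fully out towards the handle side, 0.045 = home at its hard stop, nest under the spindle. It runs along the gauge's x with 2 N of friction (more when moved fast, about 6 N per m/s) and stays where it is left.
- sled_handle (a point): Middle of the front face of the slide's upright aluminium handle plate (50 mm wide, 8 mm thick, from 12 to 58 mm above the bench; this point is 45 mm above the bench). Push this face along the gauge's +x. With the slide home it stands 91 mm in front of the spindle axis.
- part: The turned brass part, 22 mm in diameter and 15 mm high, with a steel pin of 6 mm on top (20 mm in all), standing loose in the round nest of the slide, its foot 26.5 mm and its pin's top 46.5 mm above the bench. Origin: centre of its underside.
- spindle: The gauge's vertical steel spindle, 8 mm in diameter; origin: centre of its lower face. It starts 4.6 to 10 mm above the height of the pin's top and comes down 3.2 mm per radian (20 mm per turn) of clockwise turning. It carries the thimble (30 mm in diameter, 29 mm high) and on it the ratchet knob; both sink with it. The screw has 0.09 N m of friction and holds when let go. A part pressed with over 38 N is spoilt.
- ratchet_top (a point): Centre of the top face of the ratchet knob: the narrow dark ribbed knob, 20 mm in diameter and 30 mm high, on top of the wider thimble; it is the part to grip, its lower end 30 mm below this point, right above the thimble (1 mm gap). 172 to 178 mm above the bench at the start. A thin bright line on its top shows its angle.
- ratchet (a joint): How far the ratchet knob has slipped clockwise (from above) on the thimble, rad; 0 at the start, grows only while it slips. The knob drives the thimble with up to 0.16 N m (both ways) and slips steadily above that; the spindle then presses about 22 N on the part. A vertical pull of 22 N on the knob (a hand that does not sink with it) makes it slip early; a push down adds to the pressing force.
- part_b: Spare turned part like the one in the nest, standing on the bench beside the gauge; origin: centre of its underside.
- part_c: Another spare turned part on the bench beside the gauge; origin: centre of its underside.
- tall_punch: Steel punch, 20 mm in diameter and 60 mm high, standing on the bench beside the gauge; origin: centre of its underside.
- brush: Parts brush, 20 x 146 x 9 mm, long along its y, lying on the bench beside the gauge; origin: centre of its underside.
- earbuds: Black earbud case, 44 x 62 x 24 mm; origin: centre of its underside.
- phone: Phone, 71 x 148 x 9 mm, lying on the bench; origin: centre of its underside.

How it is judged:
By the outcome, as a careful person would: the job done as asked, in the order asked, and still so for the second after the job is handed in, with the robot touching nothing.
It also fails if it takes over 72 s, if anything falls off the work surface, if the arm or the gripper's body presses on something with over 40 N, if the wrist force passes 120 N, or if a joint passes its speed limit or range.

## Working session

There is one attempt and no reset: what is moved stays moved. The work goes in short steps, Python scripts to look and compute and a shell command to move; the robot and the scene stay as the last step left them, time stands still between calls to the robot, and variables do not carry over. Pictures are saved under pics/ and viewed, and the job is handed in when it is done.

```bash
mkdir -p pics; ls; python3 - <<'E'
from rig import readout, eyes
import cv2,numpy as np
o=readout.get_obs()
for k,v in o.items(): print(k,np.round(v,4))
for n in ["scene","side","wrist"]:
    d=eyes.get_image(n); cv2.imwrite(f"pics/{n}0.png",d["img"][:,:,::-1])
    np.savez(f"pics/{n}0.npz",**d)
    print(n,d["intrinsics"].tolist(),d["k1"],np.round(d.get("camera_from_world",d.get("tool_from_camera")),4).tolist())
E
```

```text
pics
t 0.0
qpos [-1.3375  0.4267  0.0739  1.6066 -0.0341  1.1108 -0.0671]
qd [-0.001   0.0019  0.002   0.0008 -0.0002  0.002   0.0012]
tau [ 7.00000e-04 -9.35808e+01  3.66710e+00 -4.54202e+01 -4.88000e-02
  1.99000e-02  1.00000e-04]
ee_pos [0.252  0.6257 0.2048]
ee_rot [-1.000e-04  1.902e-01  9.817e-01 -6.000e-04]
contact_force [ 0.5413 -0.0279  0.5365]
moment [0.0422 0.0052 0.0038]
finger_gap 0.094
scene [[471.3775319444584, 0.0, 258.4590086188829], [0.0, 471.3775319444584, 201.5079717496252], [0.0, 0.0, 1.0]] -0.04687858345114223 [[0.897, -0.442, 0.0085, -0.4643], [-0.1764, -0.3754, -0.9099, 0.1953], [0.4053, 0.8147, -0.4147, 1.1329], [0.0, 0.0, 0.0, 1.0]]
side [[475.77678458132357, 0.0, 246.35777331363428], [0.0, 475.77678458132357, 196.37384126482107], [0.0, 0.0, 1.0]] -0.09659643169738232 [[0.9748, -0.223, 0.0007, -0.4957], [-0.1501, -0.6582, -0.7378, 0.1638], [0.165, 0.7191, -0.675, 1.2961], [0.0, 0.0, 0.0, 1.0]]
wrist [[301.8583355395089, 0.0, 251.82875484801323], [0.0, 301.8583355395089, 192.8199733265005], [0.0, 0.0, 1.0]] -0.07549101584429034 [[-0.0001, -0.9729, -0.2312, 0.0659], [1.0, -0.0001, -0.0, -0.001], [-0.0, -0.2312, 0.9729, -0.1784], [0.0, 0.0, 0.0, 1.0]]
```

View pics/scene0.png

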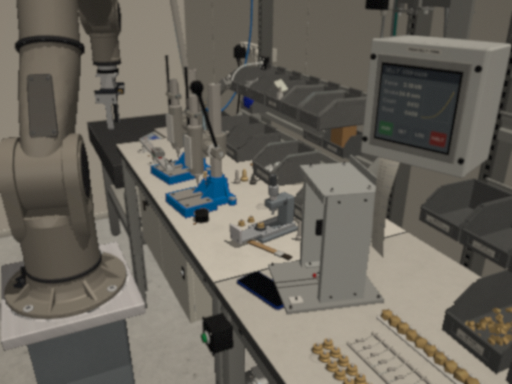

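View pics/side0.png

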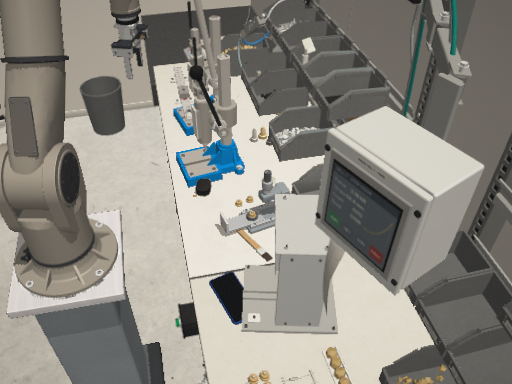

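View pics/wrist0.png

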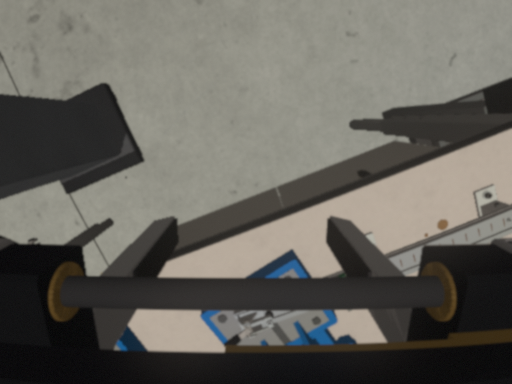

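The gauge sits at about (265,220) in scene and (260,205) in side; the lever press (blue base) is next to it, at (200,190) in scene. I'll zoom in.

```bash
cat > h.py <<'E'
import numpy as np,cv2
def load(n): return dict(np.load(f"pics/{n}.npz"))
def und(d,u,v):
    K=d["intrinsics"];x=(u-K[0,2])/K[0,0];y=(v-K[1,2])/K[1,1];k=float(d["k1"]);a,b=x,y
    for _ in range(20):
        s=1+k*(a*a+b*b);a,b=x/s,y/s
    return a,b
def wfc(d,o=None):
    if "camera_from_world" in d: return np.linalg.inv(d["camera_from_world"])
    T=np.eye(4);from scipy.spatial.transform import Rotation as R
    q=o["ee_rot"];T[:3,:3]=R.from_quat([q[1],q[2],q[3],q[0]]).as_matrix();T[:3,3]=o["ee_pos"]
    return T@d["tool_from_camera"]
def onz(d,u,v,z,o=None):
    T=wfc(d,o);a,b=und(d,u,v);r=T[:3,:3]@np.array([a,b,1]);c=T[:3,3];return c+r*(z-c[2])/r[2]
def depth(d,u,v,o=None):
    T=wfc(d,o);a,b=und(d,u,v);z=d["range_z"][int(round(v)),int(round(u))];return T[:3,:3]@(np.array([a,b,1])*z)+T[:3,3]
def ray(d,u,v,o=None):
    T=wfc(d,o);a,b=und(d,u,v);r=T[:3,:3]@np.array([a,b,1]);return T[:3,3],r/np.linalg.norm(r)
def tri(*rays):
    A=np.zeros((3,3));b=np.zeros(3)
    for c,r in rays:
        P=np.eye(3)-np.outer(r,r);A+=P;b+=P@c
    x=np.linalg.solve(A,b);return x,[np.linalg.norm((np.eye(3)-np.outer(r,r))@(x-c)) for c,r in rays]
def allpts(d,o=None):
    K=d["intrinsics"];v,u=np.mgrid[0:384,0:512].astype(float);a,b=und(d,u,v);z=d["range_z"]
    P=np.stack([a*z,b*z,z],-1);T=wfc(d,o);W=P@T[:3,:3].T+T[:3,3];W[z==0]=np.nan;return W
def crop(d,u0,v0,u1,v1,s,f):
    im=cv2.resize(d["img"][v0:v1,u0:u1,::-1],None,fx=s,fy=s,interpolation=cv2.INTER_CUBIC);cv2.imwrite(f,im)
E
python3 - <<'E'
from h import *
s=load("scene0");crop(s,160,160,310,310,5,"pics/sc.png")
s=load("side0");crop(s,160,140,310,270,5,"pics/sd.png")
E
```

```text
(no output)
```

View pics/sc.png

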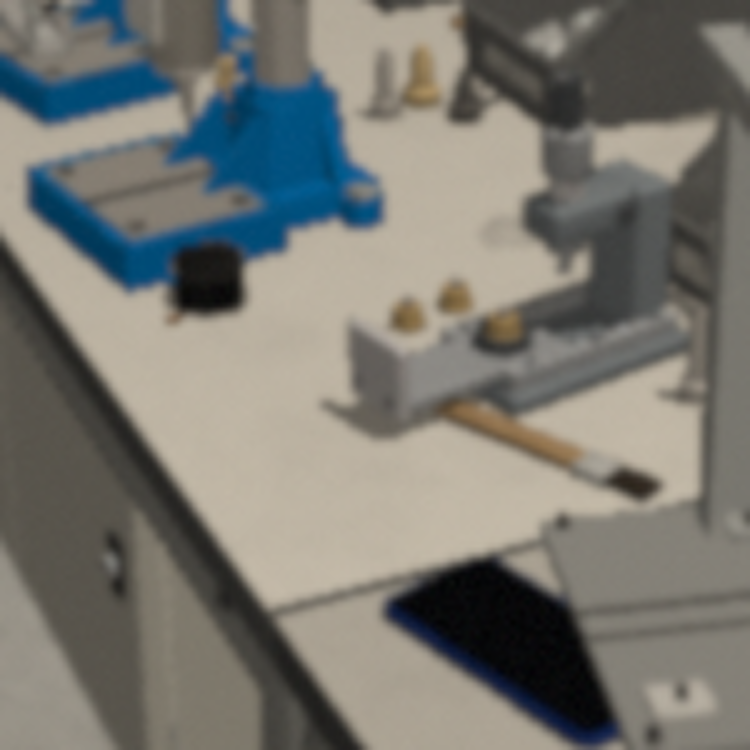

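View pics/sd.png

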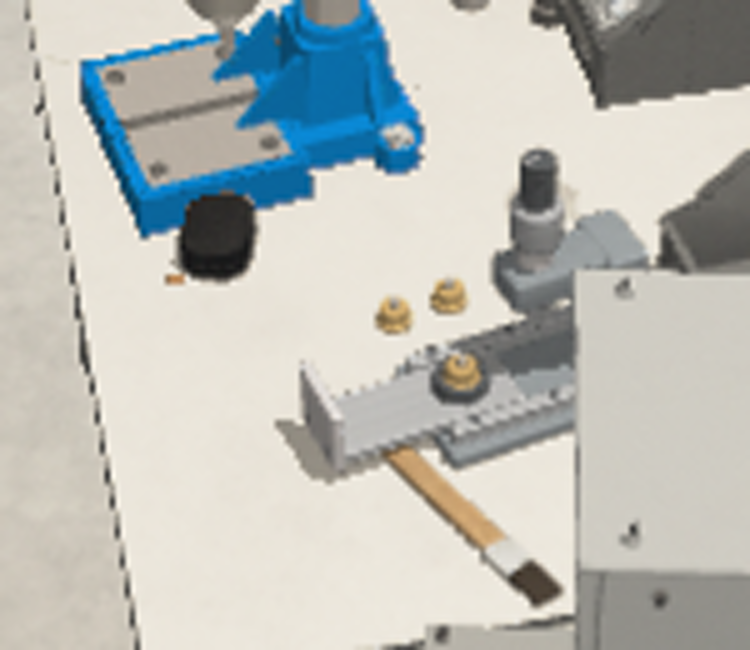

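In the crops: knob top at scene ≈(273,176) and side ≈(267.6,171.2). Handle plate at scene ≈(236,233) and side ≈(224,224), part in nest at scene (260.5,225) and side (252,213). Triangulate.

```bash
python3 - <<'E'
from h import *
a=load("scene0");b=load("side0")
def c(d,x,y):
    return (160+(x+.5)/5-.5,(160 if d is a else 140)+(y+.5)/5-.5)
def T(n,p,q,z=None):
    p=c(a,*p);q=c(b,*q)
    x,e=tri(ray(a,*p),ray(b,*q));print(n,np.round(x,4),np.round(e,4),end=' ')
    print(*( [np.round(onz(a,*p,z),4),np.round(onz(b,*q,z),4)] if z else []))
T("knobtop",(567,80),(540,158),.175)
T("knobbot",(567,125),(540,205),.145)
T("pin",(505,317),(462,358),.0465)
T("plate TL",(351,322),(303,362),.058)
T("plate TR",(398,358),(342,432),.058)
T("plate BR",(388,432),(333,478),.012)
T("armtip",(550,225),(505,270),.1)
T("partb",(408,303),(395,300),.02)
T("partc",(456,285),(450,283),.02)
T("earb",(208,255),(215,212),.024)
W=allpts(b)
for u,v in [(267,174),(268,178),(252,213),(224,222),(226,228)]: print(u,v,np.round(W[v,u],4))
E
```

```text
knobtop [0.5752 0.0296 0.171 ] [0.0008 0.0008] [0.5705 0.0194 0.175 ] [0.5734 0.0257 0.175 ]
knobbot [0.5721 0.0198 0.1472] [0.0007 0.0007] [0.5745 0.0255 0.145 ] [0.5732 0.0215 0.145 ]
pin [0.5313 0.0188 0.0374] [0.0022 0.0022] [5.24e-01 2.00e-04 4.65e-02] [0.5277 0.0119 0.0465]
plate TL [0.4382 0.0215 0.0528] [0.001 0.001] [0.4347 0.0108 0.058 ] [0.4367 0.0173 0.058 ]
plate TR [ 0.4463 -0.0332  0.0526] [0.0032 0.0032] [ 0.4409 -0.0384  0.058 ] [ 0.4475 -0.0414  0.058 ]
plate BR [ 0.4435 -0.0214  0.0023] [0.0015 0.0015] [ 0.4361 -0.0349  0.012 ] [ 0.443  -0.0317  0.012 ]
armtip [0.5617 0.0303 0.0866] [0.0058 0.0058] [ 0.5496 -0.0034  0.1   ] [0.5545 0.0221 0.1   ]
partb [0.5089 0.1027 0.0125] [0.0014 0.0014] [0.5033 0.0873 0.02  ] [0.5065 0.0961 0.02  ]
partc [0.5443 0.109  0.014 ] [0.0009 0.0009] [0.5394 0.0969 0.02  ] [0.5423 0.1036 0.02  ]
earb [0.414  0.1923 0.0255] [0.0021 0.0021] [0.4159 0.1921 0.024 ] [0.4128 0.1962 0.024 ]
267 174 [0.568  0.0118 0.1774]
268 178 [0.5708 0.0102 0.1642]
252 213 [0.5278 0.0119 0.0393]
224 222 [ 0.4409 -0.0163  0.0502]
226 228 [ 0.4435 -0.0305  0.04  ]
```

```bash
python3 - <<'E'
from h import *
pts=[]
for n in ["scene0","side0"]:
    W=allpts(load(n)).reshape(-1,3);pts.append(W[~np.isnan(W[:,0])])
P=np.concatenate(pts)
xs=np.arange(0.1,.9,.05);ys=np.arange(.8,-.45,-.05)
print("max z cm; cols x=",np.round(xs,2))
for y in ys:
    r=[]
    for x in xs:
        m=(P[:,0]>=x)&(P[:,0]<x+.05)&(P[:,1]>=y)&(P[:,1]<y+.05)
        r.append("%4d"%round(100*P[m,2].max()) if m.sum()>2 else "   .")
    print("%5.2f"%y,"".join(r))
m=(P[:,2]>.05)&(P[:,2]<.6)&(P[:,1]>.1)&(P[:,1]<.5)&(P[:,0]>.3)&(P[:,0]<.8)
r=np.hypot(P[:,0],P[:,1])
for z in np.arange(.05,.6,.05):
    k=m&(P[:,2]>z)&(P[:,2]<z+.05)
    if k.sum(): i=np.argsort(r[k])[:3];print(round(z,2),np.round(P[k][i],3).tolist(),np.round(r[k][i],3))
E
```

```text
max z cm; cols x= [0.1  0.15 0.2  0.25 0.3  0.35 0.4  0.45 0.5  0.55 0.6  0.65 0.7  0.75
 0.8  0.85]
 0.80  -89 -88 -89 -89   1   1   5   1   1   0   1  28  23  34  35  35
 0.75  -89 -89 -89 -89   0   1   5   1   1 -89   1  29  31  35  36  36
 0.70  -88 -89 -89  35   1   7   7   1   0 -89   1  10  33  33  35  35
 0.65  -89 -88 -89  35  35   7   8   3  23   .   1  10  10  34  35  35
 0.60  -89  53  54  52  62   4  36  44  39   .   1  12  15  32  32  15
 0.55  -89  60  56  62  61   4  31  36  39  39   1  10   8  34  35  35
 0.50  -88  60  59  62   1   4  22  36  23   3   1  11  13  31  15  15
 0.45  -89  62  62  62   1   3  62  62  33   1   1  12  15  34  35  35
 0.40  -89  62  62 -88   1   1   1  60   0   1   5   5   0  35  36  35
 0.35  -89 -89 -89 -89   3   3   4  23  23   1   4  14  16  34  34  34
 0.30  -88 -89 -89 -89   3   4  44  39  39   1   1  13  15  34  35  35
 0.25  -88 -89 -89 -89   1   4  36  39  39   3   1  10  10  30  20  20
 0.20  -89 -88 -88 -89   1   4  42  32  20   2   1  13  15  34  35  35
 0.15    0 -79 -88 -88   1  41  42  31   1   1   1   1   1  31  33  24
 0.10
[... 1104 characters left out ...]
16], [0.414, 0.269, 0.225]] [0.49  0.492 0.493]
0.25 [[0.446, 0.201, 0.297], [0.449, 0.201, 0.29], [0.449, 0.201, 0.293]] [0.489 0.492 0.492]
0.3 [[0.428, 0.198, 0.348], [0.428, 0.198, 0.35], [0.431, 0.197, 0.345]] [0.472 0.472 0.474]
0.35 [[0.401, 0.186, 0.398], [0.399, 0.191, 0.399], [0.399, 0.191, 0.4]] [0.442 0.442 0.442]
0.4 [[0.399, 0.189, 0.406], [0.399, 0.192, 0.407], [0.4, 0.192, 0.41]] [0.442 0.443 0.443]
0.45 [[0.459, 0.463, 0.496], [0.461, 0.463, 0.481], [0.46, 0.466, 0.493]] [0.652 0.654 0.655]
0.5 [[0.455, 0.457, 0.512], [0.454, 0.461, 0.533], [0.452, 0.463, 0.545]] [0.645 0.647 0.647]
0.55 [[0.451, 0.448, 0.598], [0.441, 0.458, 0.598], [0.441, 0.46, 0.589]] [0.636 0.636 0.637]
```

The nearer press's lever ball is at about (0.39, 0.18, 0.42), and the gauge axis at about (0.573, 0.022). First I'll retract radially and up, away from the presses.

```bash
python3 -m crank '[0,-1,-1,0,0,0, 0,-1,-1,0,0,0, 0,-1,-1,0,0,0, 0,-1,-1,0,0,0, 0,-1,-1,0,0,0, 0,-1,-1,0,0,0, 0,-1,-1,0,0,0, 0,-1,-1,0,0,0, 0,-1,-1,0,0,0, 0,-1,-1,0,0,0, 0,-1,-1,0,0,0, 0,-1,-0.4,0,0,0]' 0 20; python3 -c "
from rig import readout;o=readout.get_obs();print(o['qpos'])"
```

```text
t: 1.15
ee_pos: [0.1397, 0.3469, 0.4933]
ee_rot: [0.0, 0.19, 0.982, 0.002]
contact_force: [0.7, -1.2, 0.3]
finger_gap: 0.0176
[-1.38825655 -0.22918295  0.02077987  1.72906299  0.00473412  1.6385635
 -0.17970839]
```

```bash
python3 -m crank '[-0.93,-0.28,0,0,0,0, -0.93,-0.28,0,0,0,0, -0.93,-0.28,0,0,0,0, -0.93,-0.28,0,0,0,0, -0.93,-0.28,0,0,0,0, -0.93,-0.28,0,0,0,0, -0.93,-0.28,0,0,0,0, -0.93,-0.28,0,0,0,0, -0.93,-0.28,0,0,0,0, -0.63,-0.84,0,0,0,0, -0.63,-0.84,0,0,0,0, -0.63,-0.84,0,0,0,0, -0.63,-0.84,0,0,0,0, -0.63,-0.84,0,0,0,0, -0.63,-0.84,0,0,0,0, -0.63,-0.84,0,0,0,0, -0.63,-0.84,0,0,0,0, -0.63,-0.84,0,0,0,0]'; python3 -c "
from rig import readout;o=readout.get_obs();print(o['qpos'])"
```

```text
t: 2.65
ee_pos: [0.3715, -0.0186, 0.4903]
ee_rot: [-0.0, 0.19, 0.982, 0.0]
contact_force: [0.4, 1.2, 0.2]
finger_gap: 0.0005
[-1.15270854 -0.44296509  0.64267587  1.76520441  0.26282935  1.73352608
  0.67348497]
```

```bash
python3 -m crank '[0,0,0,0,0,-1, 0,0,0,0,0,-1, 0,0,0,0,0,-1, 0,0,0,0,0,-1, 0,0,0,0,0,-1, 0,0,0,0,0,-1]'; python3 - <<'E'
from rig import readout,eyes
from h import *
o=readout.get_obs();print(o['qpos'],o['ee_pos'],o['ee_rot'])
d=eyes.get_image("wrist");np.savez("pics/w1.npz",ee_pos=o['ee_pos'],ee_rot=o['ee_rot'],**d)
crop(d,0,0,512,384,1.5,"pics/w1.png")
E
```

```text
t: 3.15
ee_pos: [0.3714, -0.0172, 0.4904]
ee_rot: [-0.0, -0.125, 0.992, 0.0]
contact_force: [0.8, 0.7, 0.0]
finger_gap: 0.0003
[-1.23041559 -0.47651544  0.6670145   1.76630312  0.29221302  1.75260188
  1.25593698] [ 0.37141783 -0.01720885  0.49037961] [-6.03449544e-05 -1.25007151e-01  9.92155813e-01  2.27102647e-04]
```

View pics/w1.png

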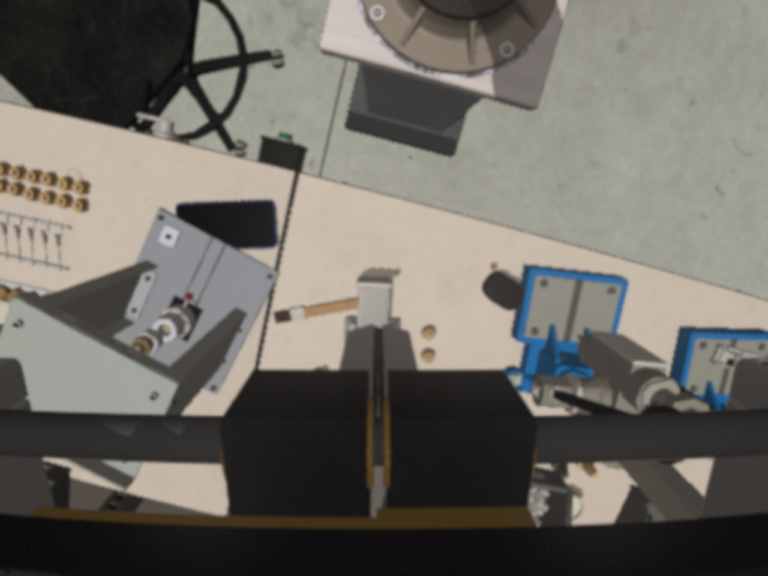

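```bash
python3 - <<'E'
from h import *
d=load("w1")
crop(d,215,165,300,250,9,"pics/w1c.png")
E
```

```text
(no output)
```

View pics/w1c.png

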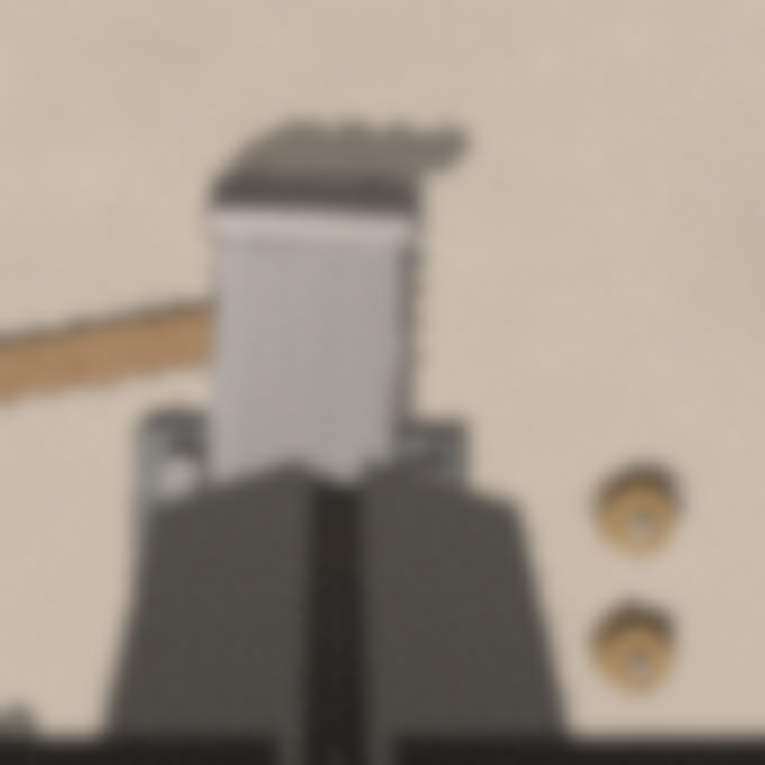

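The plate's top face is the bright band from (210,213) to (413,217), front edge up. I'll cast it onto z = 0.058.

```bash
python3 - <<'E'
from h import *
d=load("w1");f=lambda x,y,z:onz(d,215+(x+.5)/9-.5,165+(y+.5)/9-.5,z,d)
A=f(208,211,.058);B=f(414,214,.058);C=f(213,240,.058);D=f(410,244,.058)
print(A,B,C,D,np.linalg.norm(A-B))
e=A-B;print("angle of gauge x from front edge",np.degrees(np.arctan2(e[0],-e[1])) , (A+B)/2)
L1=f(213,250,.0265);L2=f(215,465,.0265);R1=f(400,250,.0265);R2=f(396,465,.0265)
for p,q in((L1,L2),(R1,R2)):
    g=q-p;print(p,q,np.degrees(np.arctan2(g[1],g[0])))
print("partb",f(640,520,.02),"c",f(640,658,.02))
E
```

```text
[ 0.4450098  -0.02962747  0.058     ] [0.43394098 0.01650307 0.058     ] [ 0.45138249 -0.02688094  0.058     ] [0.44103143 0.01741304 0.058     ] 0.04743990912188517
angle of gauge x from front edge 13.492788464199947 [ 0.43947539 -0.0065622   0.058     ]
[ 0.46124175 -0.02586835  0.0265    ] [ 0.51427328 -0.01238635  0.0265    ] 14.263918050885005
[0.44998418 0.01814331 0.0265    ] [0.50315941 0.03104832 0.0265    ] 13.641291288731885
partb [0.5040103  0.09493129 0.02      ] c [0.53971643 0.10514153 0.02      ]
```

```bash
python3 -m crank '[-0.1,-0.02,0.98,0,0,0, -0.1,-0.02,0.98,0,0,0, -0.1,-0.02,0.98,0,0,0, -0.1,-0.02,0.98,0,0,0, -0.1,-0.02,0.98,0,0,0, -0.1,-0.02,0.98,0,0,0, -0.1,-0.02,0.98,0,0,0, -0.1,-0.02,0.98,0,0,0, -0.1,-0.02,0.98,0,0,0, -0.1,-0.02,0.98,0,0,0, -0.1,-0.02,0.98,0,0,0, -0.1,-0.02,0.98,0,0,0, -0.1,-0.02,0.98,0,0,0, -0.1,-0.02,0.98,0,0,0, -0.1,-0.02,0.98,0,0,0]'; python3 -c "
from rig import readout;o=readout.get_obs();print(o['qpos'])"
```

```text
t: 4.45
ee_pos: [0.4057, -0.0177, 0.1372]
ee_rot: [0.002, -0.12, 0.993, -0.005]
contact_force: [3.0, -33.1, -6.6]
finger_gap: 0.0004
[-1.71547564 -0.4785471   1.37502716  2.29573592  0.57023919  1.02402467
  1.12646626]
```

```bash
python3 - <<'E'
from rig import readout,eyes
from h import *
o=readout.get_obs();print({k:np.round(v,3) for k,v in o.items()})
for n in ["scene","side"]:
    d=eyes.get_image(n);crop(d,0,0,512,384,1.5,f"pics/{n}2.png")
o=readout.get_obs();print({k:np.round(v,3) for k,v in o.items()})
E
```

```text
{'t': np.float64(4.45), 'qpos': array([-1.715, -0.479,  1.375,  2.296,  0.57 ,  1.024,  1.126]), 'qd': array([-0.931, -1.471,  0.028,  0.308,  1.547,  0.287, -1.663]), 'tau': array([ -8.38 ,  69.247,  -1.658, -37.961,  -8.32 ,  -3.063,   7.381]), 'ee_pos': array([ 0.406, -0.018,  0.137]), 'ee_rot': array([ 0.002, -0.12 ,  0.993, -0.005]), 'contact_force': array([  3.02 , -33.062,  -6.551]), 'moment': array([-1.956, -0.193,  0.189]), 'finger_gap': np.float64(0.0)}
{'t': np.float64(4.55), 'qpos': array([-1.718, -0.49 ,  1.372,  2.298,  0.571,  1.025,  1.126]), 'qd': array([ 0.082,  0.067, -0.019, -0.045, -0.188, -0.024,  0.208]), 'tau': array([ -2.546,  32.186, -16.249, -35.115,   4.423,   0.625,  -4.603]), 'ee_pos': array([ 0.404, -0.015,  0.136]), 'ee_rot': array([ 0.001, -0.123,  0.992,  0.   ]), 'contact_force': array([ 1.099, -0.036,  0.296]), 'moment': array([ 0.088,  0.046, -0.032]), 'finger_gap': np.float64(0.001)}
```

View pics/scene2.png

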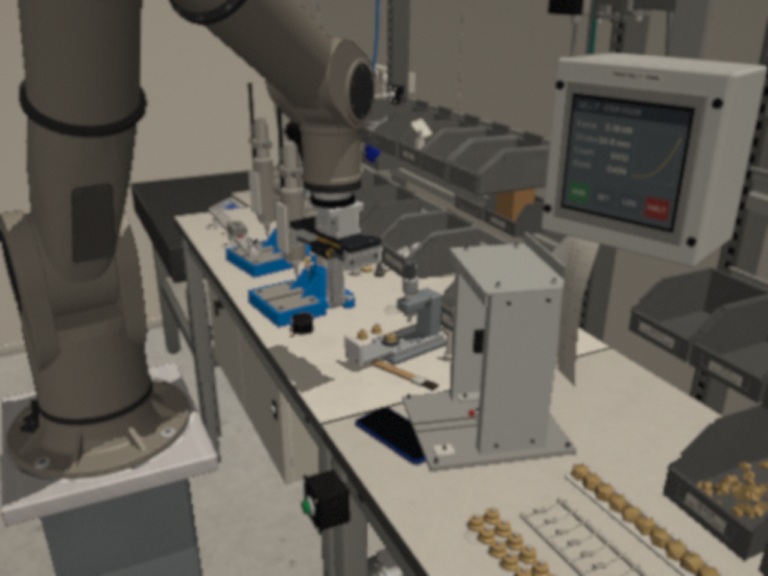

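View pics/side2.png

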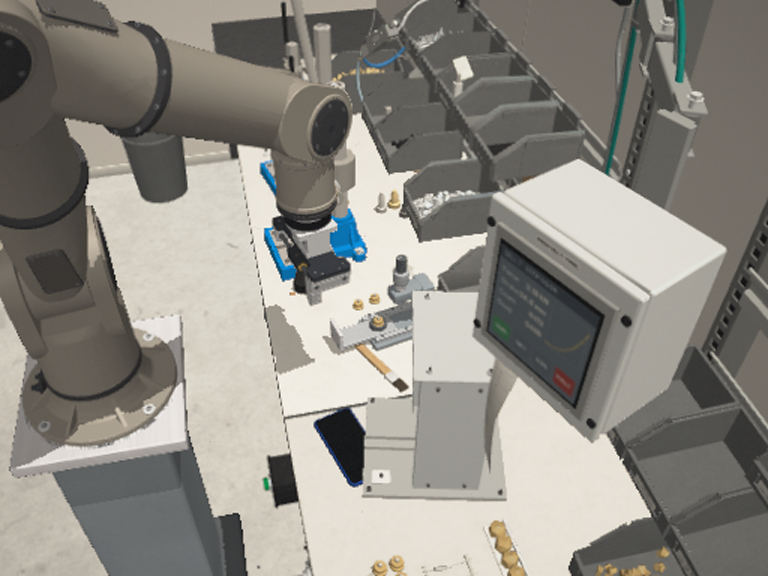

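The 33 N reading was transient: joint 3 reached the end of its range, and the force is ~0 now. I'll go up and outward to get out of that arm posture.

```bash
python3 -m crank '[-0.3,0,-0.3,0,0,0, -0.5,0,-0.5,0,0,0, -0.5,0,-0.8,0,0,0, -0.5,0,-0.8,0,0,0, -0.5,0,-0.8,0,0,0, -0.5,0,-0.8,0,0,0, -0.5,0,-0.8,0,0,0, -0.5,0,-0.8,0,0,0]'; python3 -c "
from rig import readout;o=readout.get_obs();print(o['qpos'])"
```

```text
t: 5.22
ee_pos: [0.4978, 0.0066, 0.2806]
ee_rot: [0.002, -0.121, 0.993, 0.0]
contact_force: [0.1, -0.6, -0.1]
finger_gap: 0.0005
[-1.80862004 -0.47063041  1.34958715  1.94789149  0.47427894  1.32864805
  1.20790887]
```

```bash
python3 -m crank '[-0.8,0,-0.3,0,0,0, -0.8,0,-0.3,0,0,0, -0.8,0,-0.3,0,0,0, -0.8,0,-0.3,0,0,0, -0.8,0,-0.3,0,0,0, -0.8,0,-0.3,0,0,0]'; python3 -c "
from rig import readout;o=readout.get_obs();print(o['qpos'])"
```

```text
t: 5.72
ee_pos: [0.5564, 0.0333, 0.3519]
ee_rot: [0.03, -0.121, 0.992, -0.002]
contact_force: [-0.3, -0.3, -0.2]
finger_gap: 0.0001
[-1.94237289 -0.4923228   1.37329068  1.76581418  0.51580222  1.44111116
  1.17381625]
```

```bash
cat > kin.py <<'E'
import numpy as np
from scipy.spatial.transform import Rotation as R
S=[([-1.3375,.4267,.0739,1.6066,-.0341,1.1108,-.0671],[.252,.6257,.2048],[-.0001,.1902,.9817,-.0006]),
([-1.38825655,-0.22918295,0.02077987,1.72906299,0.00473412,1.6385635,-0.17970839],[0.1397,0.3469,0.4933],[0,.19,.982,.002]),
([-1.15270854,-0.44296509,0.64267587,1.76520441,0.26282935,1.73352608,0.67348497],[.3715,-.0186,.4903],[0,.19,.982,0]),
([-1.23041559,-0.47651544,0.6670145,1.76630312,0.29221302,1.75260188,1.25593698],[0.37141783,-0.01720885,0.49037961],[0,-.125,.992,0]),
([-1.718,-.49,1.372,2.298,.571,1.025,1.126],[.404,-.015,.136],[.001,-.123,.992,0]),
([-1.80862004,-0.47063041,1.34958715,1.94789149,0.47427894,1.32864805,1.20790887],[.4978,.0066,.2806],[.002,-.121,.993,0])]
def fk(q,p,s):
    h,L1,L2,t,r0=p[:5]
    ax=np.array([[0,0,s[0]],[0,1,0],[0,0,s[1]],[0,1,0],[0,0,s[2]],[0,1,0],[0,0,s[3]]])
    A=np.eye(3);o=np.zeros(3)
    off=[0,[0,0,h],0,[0,0,L1],0,[0,0,L2],[0,0,0]]
    for i in range(7):
        if off[i]!=0: o=o+A@np.array(off[i],float)
        A=A@R.from_rotvec(ax[i]*q[i]).as_matrix()
    o=o+A@np.array([0,0,t]);return o,A@R.from_rotvec([0,0,r0]).as_matrix()
E
python3 - <<'E'
from kin import *
import itertools
from scipy.optimize import least_squares
best=[]
for s in itertools.product([1,-1],repeat=4):
  for r0 in(0,1.57,3.14,-1.57):
    def f(p):
        e=[]
        for q,x,w in S:
            o,A=fk(q,p,s);e+=list(o-x);B=R.from_quat([w[1],w[2],w[3],w[0]]).as_matrix();e+=list(.2*(A-B).ravel())
        return e
    r=least_squares(f,[.34,.55,.5,.41,r0]);best.append((r.cost,s,r.x))
best.sort(key=lambda b:b[0])
for b in best[:4]: print(b)
E
```

```text
(np.float64(0.007545011404595376), (-1, -1, -1, -1), array([4.47261672, 0.61978416, 0.51024499, 4.61968251, 1.57064976]))
(np.float64(0.007545011404595459), (-1, -1, -1, -1), array([4.47261582, 0.61978416, 0.51024499, 4.61968161, 1.57064976]))
(np.float64(0.00754501140459546), (-1, -1, -1, -1), array([4.47261563, 0.61978416, 0.51024499, 4.61968142, 1.57064976]))
(np.float64(0.007545011404595489), (-1, -1, -1, -1), array([4.47262212, 0.61978416, 0.51024498, 4.61968792, 1.57064976]))
```

```bash
cat >> kin.py <<'E'
def fk2(q,p):
    h,L1,L2,t,a1,a2,a3,a4,y1,y2,y3=p
    ax=np.array([[0,0,-1],[0,1,0],[0,0,-1],[0,1,0],[0,0,-1],[0,1,0],[0,0,-1.]])
    A=np.eye(3);o=np.zeros(3);off=[[0,0,h],[a1,y1,0],[0,0,L1],[a2,y2,0],[a3,0,L2],[a4,y3,0],[0,0,0]]
    for i in range(7):
        o=o+A@np.array(off[i],float);A=A@R.from_rotvec(ax[i]*q[i]).as_matrix()
    o=o+A@np.array([0,0,t]);return o,A@R.from_rotvec([0,0,np.pi/2]).as_matrix()
def res(p,SS):
    e=[]
    for q,x,w in SS:
        o,A=fk2(q,p);e+=list(o-x);B=R.from_quat([w[1],w[2],w[3],w[0]]).as_matrix();e+=list(.2*(A-B).ravel())
    return np.array(e+list(1e-3*(p-P0)))
P0=np.array([.34,.55,.5,.41,0,0,0,0,0,0,0])
E
python3 - <<'E'
from kin import *
from scipy.optimize import least_squares
r=least_squares(lambda p:res(p,S),P0);print(np.round(r.x,4),r.cost)
for q,x,w in S:
    o,A=fk2(q,r.x);B=R.from_quat([w[1],w[2],w[3],w[0]]).as_matrix()
    print(np.round(o-x,4),np.degrees(R.from_matrix(A.T@B).magnitude()))
np.save("kp.npy",r.x)
E
```

```text
[ 3.139e-01  5.554e-01  4.937e-01  3.954e-01 -0.000e+00 -1.000e-04
  3.000e-04  5.000e-04 -2.820e-02 -3.580e-02 -2.000e-04] 1.765349828787089e-07
[-0. -0.  0.] 0.00849697029208018
[-0.      0.0001  0.    ] 0.06126017308989747
[ 0.0001 -0.     -0.    ] 0.05051961554852128
[ 0.     -0.0001 -0.0001] 0.026964809536789574
[-0.      0.0001  0.0001] 0.05583615201514175
[ 0.     -0.0001 -0.    ] 0.04198832920709704
```

```bash
cat >> kin.py <<'E'
KP=np.load("kp.npy")
LO=np.array([-2.85,-.5,-1.23,.21,-1.02,.16,-2.73]);HI=np.array([2.85,2.14,1.37,2.46,4.16,2.05,2.73])
def jac(q):
    o,A=fk2(q,KP);J=np.zeros((6,7))
    for i in range(7):
        d=np.array(q,float);d[i]+=1e-5;o2,A2=fk2(d,KP);J[:3,i]=(o2-o)/1e-5;J[3:,i]=R.from_matrix(A2@A.T).as_rotvec()/1e-5
    return J
def simrows(q,rows,sub=3):
    q=np.array(q,float);o,A=fk2(q,KP);q_hist=[]
    for r in np.array(rows,float).reshape(-1,6):
        o=o+A@(r[:3]*.025);A=A@R.from_rotvec(r[3:]*np.radians(6)).as_matrix()
        for _ in range(sub):
            c,C=fk2(q,KP);e=np.r_[o-c,R.from_matrix(A@C.T).as_rotvec()]
            dq=np.linalg.pinv(jac(q),rcond=1e-3)@e;q=np.clip(q+dq,LO,HI)
        q_hist.append(q.copy())
    return q,np.array(q_hist),fk2(q,KP)
E
python3 - <<'E'
from kin import *
np.set_printoptions(precision=3,suppress=True)
q=S[0][0]
q,_,f=simrows(q,[[0,-1,-1,0,0,0]]*11+[[0,-1,-.4,0,0,0]]);print(q,f[0])
q,_,f=simrows(q,[[-.93,-.28,0,0,0,0]]*9+[[-.63,-.84,0,0,0,0]]*9);print(q,f[0])
q,_,f=simrows(q,[[0,0,0,0,0,-1]]*6);print(q,f[0])
q,_,f=simrows(q,[[-.1,-.02,.98,0,0,0]]*15);print(q,f[0])
E
```

```text
[-1.388 -0.225  0.021  1.732  0.005  1.635 -0.179] [0.14  0.348 0.49 ]
[-1.181 -0.453  0.65   1.765  0.273  1.741  0.654] [ 0.371 -0.017  0.491]
[-1.337 -0.5    0.693  1.767  0.338  1.786  1.175] [ 0.373 -0.012  0.488]
[-1.792 -0.415  1.37   2.304  0.545  0.964  1.173] [0.414 0.025 0.139]
```

```bash
cat > plan.py <<'E'
from kin import *
np.set_printoptions(precision=2,suppress=True,linewidth=150)
def rows_to(q,wps):
    """wps: (x,y,z,yaw deg of tool x,n)"""
    out=[]
    for x,y,z,yaw,n in wps:
        o,A=fk2(q,KP);
        c,s=np.cos(np.radians(yaw)),np.sin(np.radians(yaw));T=np.array([[c,s,0],[s,-c,0],[0,0,-1.]])
        p0=o.copy();rv=R.from_matrix(A.T@T).as_rotvec()
        rows=[]
        for i in range(n):
            Ai=A@R.from_rotvec(rv*i/n).as_matrix();rows.append(np.r_[Ai.T@((np.array([x,y,z])-p0)/n)/.025,rv/n/np.radians(6)])
        q,h,f=simrows(q,rows);out.append((q,h,np.array(rows)))
        lim=np.minimum(h-LO,HI-h).min(0)
        print("wp",(round(x,3),round(y,3),round(z,3),yaw,n),"maxrow %.2f %.2f"%(np.abs(np.array(rows)[:,:3]).max(),np.abs(np.array(rows)[:,3:]).max()),"q",q,"minmargin",lim.min().round(2),lim.argmin()+1,"err",np.linalg.norm(f[0]-[x,y,z]).round(3))
    return q,out
def pol(r,az,z,yaw,n): return (r*np.cos(np.radians(az)),r*np.sin(np.radians(az)),z,yaw,n)
E
python3 - <<'E'
from plan import *
from rig import readout
q0=readout.get_obs()['qpos']
for r2 in (.6,.7):
  for az in (40,60):
   for zz in (.5,.6):
    print("---",r2,az,zz)
    q,_=rows_to(q0,[pol(.40,2,.49,194,12),pol(.37,az,.5,194,20),pol(r2,az,zz,194,14),pol(r2,az/2,zz,194,14),pol(r2,0,zz,194,14),pol(.55,0,.35,194,10),pol(.43,0,.12,194,14),pol(.42,0,.035,194,8)])
E
```

```text
--- 0.6 40 0.5
wp (np.float64(0.4), np.float64(0.014), 0.49, 194, 12) maxrow 0.53 0.05 q [-1.49 -0.5   0.78  1.73  0.36  1.78  1.11] minmargin 0.0 2 err 0.002
wp (np.float64(0.283), np.float64(0.238), 0.5, 194, 20) maxrow 0.49 0.01 q [-1.55 -0.33  0.46  1.74  0.15  1.7   0.73] minmargin 0.01 2 err 0.0
wp (np.float64(0.46), np.float64(0.386), 0.5, 194, 14) maxrow 0.59 0.00 q [-1.41  0.22  0.78  1.34 -0.15  1.64  1.16] minmargin 0.2 2 err 0.0
wp (np.float64(0.564), np.float64(0.205), 0.5, 194, 14) maxrow 0.57 0.00 q [-1.12  0.23  0.87  1.34 -0.18  1.64  1.54] minmargin 0.41 6 err 0.0
wp (np.float64(0.6), np.float64(0.0), 0.5, 194, 14) maxrow 0.59 0.00 q [-0.82  0.25  0.95  1.35 -0.2   1.65  1.91] minmargin 0.4 6 err 0.0
wp (np.float64(0.55), np.float64(0.0), 0.35, 194, 10) maxrow 0.60 0.00 q [-0.93  0.15  0.93  1.73 -0.12  1.32  1.84] minmargin 0.42 3 err 0.0
wp (np.float64(0.43), np.float64(0.0), 0.12, 194, 14) maxrow 0.66 0.00 q [-0.93  0.18  0.88  2.25 -0.19  0.78  1.89] minmargin 0.21 4 err 0.0
wp (np.float64(0.42), np.float64(0.0), 0.035, 194, 8) maxrow 0.42 0.00 q [-0.77  0.35  0
[... 7424 characters left out ...]
loat64(0.606), np.float64(0.35), 0.6, 194, 14) maxrow 0.89 0.00 q [-0.86  0.47  0.52  0.78 -0.24  1.94  1.34] minmargin 0.11 6 err 0.0
wp (np.float64(0.7), np.float64(0.0), 0.6, 194, 14) maxrow 1.04 0.00 q [-0.37  0.47  0.58  0.78 -0.27  1.94  1.88] minmargin 0.11 6 err 0.0
wp (np.float64(0.55), np.float64(0.0), 0.35, 194, 10) maxrow 1.00 0.00 q [-0.61  0.12  0.55  1.72 -0.06  1.32  1.77] minmargin 0.19 6 err 0.0
wp (np.float64(0.43), np.float64(0.0), 0.12, 194, 14) maxrow 0.66 0.00 q [-0.61  0.14  0.51  2.24 -0.1   0.78  1.77] minmargin 0.22 4 err 0.0
wp (np.float64(0.42), np.float64(0.0), 0.035, 194, 8) maxrow 0.42 0.00 q [-0.54  0.3   0.45  2.32 -0.24  0.56  1.91] minmargin 0.14 4 err 0.0
```

```bash
python3 - <<'E'
from plan import *
from rig import readout
q0=readout.get_obs()['qpos']
for first in ((.42,8,.50),(.42,2,.50)):
  for az in (20,30):
    for rr in (.42,.38):
     print("---",first,az,rr)
     q,_=rows_to(q0,[pol(*first,194,12),pol(rr,az,.53,194,12),pol(.62,az,.55,194,12),pol(.62,0,.53,194,12),pol(.52,0,.35,194,8),pol(.42,-1.5,.13,194,12),pol(.42,-1.5,.035,194,6)])
E
```

```text
--- (0.42, 8, 0.5) 20 0.42
wp (np.float64(0.416), np.float64(0.058), 0.5, 194, 12) maxrow 0.52 0.05 q [-1.6  -0.46  0.84  1.68  0.35  1.77  1.07] minmargin 0.02 2 err 0.0
wp (np.float64(0.395), np.float64(0.144), 0.53, 194, 12) maxrow 0.29 0.00 q [-1.65 -0.36  0.79  1.62  0.26  1.78  0.98] minmargin 0.04 2 err 0.0
wp (np.float64(0.583), np.float64(0.212), 0.55, 194, 12) maxrow 0.66 0.00 q [-1.21  0.4   1.22  1.19 -0.39  1.79  1.71] minmargin 0.0 3 err 0.0
wp (np.float64(0.62), np.float64(0.0), 0.53, 194, 12) maxrow 0.72 0.00 q [-0.87  0.39  1.19  1.24 -0.36  1.74  2.04] minmargin 0.15 3 err 0.0
wp (np.float64(0.52), np.float64(0.0), 0.35, 194, 8) maxrow 0.90 0.00 q [-1.34  0.13  1.37  1.8  -0.13  1.32  1.87] minmargin 0.0 3 err 0.0
wp (np.float64(0.42), np.float64(-0.011), 0.13, 194, 12) maxrow 0.73 0.00 q [-1.19  0.21  1.21  2.27 -0.27  0.82  2.01] minmargin 0.0 3 err 0.0
wp (np.float64(0.42), np.float64(-0.011), 0.035, 194, 6) maxrow 0.63 0.00 q [-0.87  0.41  0.89  2.34 -0.57  0.62  2.28] minmargin 0.12 4 err 0.0
--- (0.42, 8, 0.5) 20 0.38
wp (np.float64(0.416), np.float64(0.058), 
[... 6445 characters left out ...]
.537), np.float64(0.31), 0.55, 194, 12) maxrow 0.77 0.00 q [-1.31  0.34  1.03  1.18 -0.3   1.77  1.45] minmargin 0.18 2 err 0.0
wp (np.float64(0.62), np.float64(0.0), 0.53, 194, 12) maxrow 1.07 0.00 q [-0.82  0.34  1.07  1.23 -0.3   1.73  1.99] minmargin 0.29 6 err 0.0
wp (np.float64(0.52), np.float64(0.0), 0.35, 194, 8) maxrow 0.90 0.00 q [-1.15  0.07  1.1   1.79 -0.06  1.32  1.79] minmargin 0.26 3 err 0.0
wp (np.float64(0.42), np.float64(-0.011), 0.13, 194, 12) maxrow 0.73 0.00 q [-1.08  0.16  1.06  2.27 -0.19  0.81  1.92] minmargin 0.19 4 err 0.0
wp (np.float64(0.42), np.float64(-0.011), 0.035, 194, 6) maxrow 0.63 0.00 q [-0.81  0.38  0.82  2.34 -0.51  0.6   2.22] minmargin 0.12 4 err 0.0
```

```bash
cat > show.py <<'E'
def show(out):
    for q,h,rows in out:
        import numpy as np
        d=np.abs(np.diff(h,axis=0)).max(0)*12 if len(h)>1 else 0
        print(len(rows),"rows first",np.round(rows[0],3).tolist(),"mid",np.round(rows[len(rows)//2],3).tolist(),"last",np.round(rows[-1],3).tolist(),"maxqd",np.round(d,2))
E
python3 - <<'E'
from plan import *; from show import show
from rig import readout
q0=readout.get_obs()['qpos']
q,o=rows_to(q0,[pol(.42,8,.5,194,12),pol(.38,36,.53,194,14),pol(.62,36,.55,194,14),pol(.62,0,.53,194,18),pol(.52,0,.35,194,9),pol(.42,-1.5,.13,194,12),pol(.42,-1.5,.035,194,6)])
show(o)
E
```

```text
wp (np.float64(0.416), np.float64(0.058), 0.5, 194, 12) maxrow 0.52 0.05 q [-1.6  -0.46  0.84  1.68  0.35  1.77  1.07] minmargin 0.02 2 err 0.0
wp (np.float64(0.307), np.float64(0.223), 0.53, 194, 14) maxrow 0.53 0.00 q [-1.63 -0.34  0.56  1.66  0.18  1.76  0.76] minmargin 0.04 2 err 0.0
wp (np.float64(0.502), np.float64(0.364), 0.55, 194, 14) maxrow 0.64 0.00 q [-1.38  0.32  0.96  1.18 -0.27  1.77  1.32] minmargin 0.19 2 err 0.0
wp (np.float64(0.62), np.float64(0.0), 0.53, 194, 18) maxrow 0.85 0.00 q [-0.81  0.33  1.03  1.23 -0.29  1.73  1.97] minmargin 0.29 6 err 0.0
wp (np.float64(0.52), np.float64(0.0), 0.35, 194, 9) maxrow 0.80 0.00 q [-1.1   0.06  1.05  1.79 -0.06  1.32  1.78] minmargin 0.31 3 err 0.0
wp (np.float64(0.42), np.float64(-0.011), 0.13, 194, 12) maxrow 0.73 0.00 q [-1.05  0.15  1.02  2.27 -0.17  0.81  1.9 ] minmargin 0.19 4 err 0.0
wp (np.float64(0.42), np.float64(-0.011), 0.035, 194, 6) maxrow 0.63 0.00 q [-0.8   0.38  0.8   2.33 -0.49  0.59  2.2 ] minmargin 0.13 4 err 0.0
12 rows first [0.411, 0.19, -0.521, -0.008, 0.046, -0.001] mid [0.426, 0.193, -0.507, -0.008,
[... 493 characters left out ...]
[-0.059, -0.849, 0.044, 0.0, -0.0, 0.0] mid [-0.059, -0.849, 0.044, 0.0, -0.0, 0.0] last [-0.059, -0.849, 0.044, 0.0, -0.0, 0.0] maxqd [0.58 0.19 0.07 0.2  0.16 0.07 0.51]
9 rows first [0.431, 0.108, 0.8, 0.0, 0.0, -0.0] mid [0.431, 0.108, 0.8, 0.0, 0.0, -0.0] last [0.431, 0.108, 0.8, 0.0, 0.0, -0.0] maxqd [0.51 0.38 0.08 0.83 0.33 0.59 0.3 ]
12 rows first [0.333, 0.045, 0.733, -0.0, -0.0, 0.0] mid [0.333, 0.045, 0.733, -0.0, -0.0, 0.0] last [0.333, 0.045, 0.733, -0.0, -0.0, 0.0] maxqd [0.26 0.33 0.14 0.52 0.46 0.57 0.47]
6 rows first [-0.0, 0.0, 0.633, -0.0, 0.0, -0.0] mid [-0.0, 0.0, 0.633, -0.0, 0.0, -0.0] last [-0.0, 0.0, 0.633, -0.0, 0.0, -0.0] maxqd [0.51 0.51 0.54 0.16 0.68 0.43 0.65]
```

```bash
python3 - <<'E'
from plan import *; from show import show
from rig import readout
q0=readout.get_obs()['qpos']
q,o=rows_to(q0,[pol(.42,8,.5,194,12),pol(.37,36,.53,194,14),(.55,.27,.55,194,14),pol(.62,0,.53,194,14),pol(.52,0,.35,194,9),pol(.42,-1.5,.13,194,12)])
show(o)
E
python3 -m crank '[0.42,0.19,-0.51,0,0.05,0, 0.42,0.19,-0.51,0,0.05,0, 0.42,0.19,-0.51,0,0.05,0, 0.42,0.19,-0.51,0,0.05,0, 0.42,0.19,-0.51,0,0.05,0, 0.42,0.19,-0.51,0,0.05,0, 0.42,0.19,-0.51,0,0.05,0, 0.42,0.19,-0.51,0,0.05,0, 0.42,0.19,-0.51,0,0.05,0, 0.42,0.19,-0.51,0,0.05,0, 0.42,0.19,-0.51,0,0.05,0, 0.42,0.19,-0.51,0,0.05,0]'
python3 -c "
from rig import readout;o=readout.get_obs();print(o['qpos'])"
```

```text
wp (np.float64(0.416), np.float64(0.058), 0.5, 194, 12) maxrow 0.52 0.05 q [-1.6  -0.46  0.84  1.68  0.35  1.77  1.07] minmargin 0.02 2 err 0.0
wp (np.float64(0.299), np.float64(0.217), 0.53, 194, 14) maxrow 0.52 0.00 q [-1.62 -0.36  0.53  1.68  0.18  1.77  0.74] minmargin 0.04 2 err 0.0
wp (0.55, 0.27, 0.55, 194, 14) maxrow 0.73 0.00 q [-1.28  0.33  1.07  1.2  -0.29  1.77  1.52] minmargin 0.17 2 err 0.0
wp (np.float64(0.62), np.float64(0.0), 0.53, 194, 14) maxrow 0.80 0.00 q [-0.83  0.35  1.08  1.23 -0.31  1.73  1.99] minmargin 0.28 3 err 0.0
wp (np.float64(0.52), np.float64(0.0), 0.35, 194, 9) maxrow 0.80 0.00 q [-1.17  0.07  1.13  1.8  -0.07  1.32  1.79] minmargin 0.24 3 err 0.0
wp (np.float64(0.42), np.float64(-0.011), 0.13, 194, 12) maxrow 0.73 0.00 q [-1.1   0.16  1.08  2.27 -0.2   0.81  1.93] minmargin 0.19 4 err 0.0
12 rows first [0.411, 0.19, -0.521, -0.008, 0.046, -0.001] mid [0.426, 0.193, -0.507, -0.008, 0.046, -0.001] last [0.438, 0.196, -0.496, -0.008, 0.046, -0.001] maxqd [0.45 0.14 0.58 0.15 0.24 0.36 0.19]
14 rows first [0.213, 0.521, -0.086, 0.0, 0.0, -0.0] mid [0.2
[... 361 characters left out ...]
.0] mid [-0.007, -0.797, 0.057, 0.0, -0.0, 0.0] last [-0.007, -0.797, 0.057, 0.0, -0.0, 0.0] maxqd [0.53 0.14 0.05 0.13 0.11 0.06 0.45]
9 rows first [0.431, 0.108, 0.8, 0.0, 0.0, -0.0] mid [0.431, 0.108, 0.8, 0.0, 0.0, -0.0] last [0.431, 0.108, 0.8, 0.0, 0.0, -0.0] maxqd [0.56 0.38 0.11 0.83 0.33 0.59 0.33]
12 rows first [0.333, 0.045, 0.733, 0.0, 0.0, 0.0] mid [0.333, 0.045, 0.733, 0.0, 0.0, 0.0] last [0.333, 0.045, 0.733, 0.0, 0.0, 0.0] maxqd [0.33 0.35 0.22 0.52 0.49 0.56 0.5 ]
t: 6.72
ee_pos: [0.4144, 0.0596, 0.5]
ee_rot: [-0.003, -0.122, 0.993, -0.005]
contact_force: [0.9, 0.2, 0.8]
finger_gap: 0.0007
[-1.59437829 -0.44861165  0.83919048  1.6807584   0.34079558  1.77181401
  1.07479356]
```

The model matches, so I continue with the next legs.

```bash
python3 -m crank '[0.21,0.52,-0.09,0,0,0, 0.21,0.52,-0.09,0,0,0, 0.21,0.52,-0.09,0,0,0, 0.21,0.52,-0.09,0,0,0, 0.21,0.52,-0.09,0,0,0, 0.21,0.52,-0.09,0,0,0, 0.21,0.52,-0.09,0,0,0, 0.21,0.52,-0.09,0,0,0, 0.21,0.52,-0.09,0,0,0, 0.21,0.52,-0.09,0,0,0, 0.21,0.52,-0.09,0,0,0, 0.21,0.52,-0.09,0,0,0, 0.21,0.52,-0.09,0,0,0, 0.21,0.52,-0.09,0,0,0]'
python3 -m crank '[-0.4,-0.03,-0.06,0,0,0, -0.73,-0.03,-0.06,0,0,0, -0.73,-0.03,-0.06,0,0,0, -0.73,-0.03,-0.06,0,0,0, -0.73,-0.03,-0.06,0,0,0, -0.73,-0.03,-0.06,0,0,0, -0.73,-0.03,-0.06,0,0,0, -0.73,-0.03,-0.06,0,0,0, -0.73,-0.03,-0.06,0,0,0, -0.73,-0.03,-0.06,0,0,0, -0.73,-0.03,-0.06,0,0,0, -0.73,-0.03,-0.06,0,0,0, -0.73,-0.03,-0.06,0,0,0, -0.73,-0.03,-0.06,0,0,0, -0.33,-0.03,0,0,0,0]'
python3 -m crank '[0,-0.4,0.06,0,0,0, 0,-0.8,0.06,0,0,0, 0,-0.8,0.06,0,0,0, 0,-0.8,0.06,0,0,0, 0,-0.8,0.06,0,0,0, 0,-0.8,0.06,0,0,0, 0,-0.8,0.06,0,0,0, 0,-0.8,0.06,0,0,0, 0,-0.8,0.06,0,0,0, 0,-0.8,0.06,0,0,0, 0,-0.8,0.06,0,0,0, 0,-0.8,0.06,0,0,0, 0,-0.8,0.06,0,0,0, 0,-0.8,0.06,0,0,0, 0,-0.4,0,0,0,0]'
python3 - <<'E'
from plan import *; from show import show
from rig import readout
q0=readout.get_obs()['qpos'];print(q0)
q,o=rows_to(q0,[pol(.52,0,.35,193.8,9),(.41,-.0138,.13,193.8,12),(.418,-.0118,.035,193.8,6)])
show(o)
E
```

```text
t: 7.88
ee_pos: [0.299, 0.2192, 0.5281]
ee_rot: [-0.002, -0.122, 0.993, -0.006]
contact_force: [-0.5, -0.2, 0.1]
finger_gap: 0.0005
t: 9.13
ee_pos: [0.552, 0.2712, 0.5461]
ee_rot: [-0.003, -0.122, 0.992, -0.007]
contact_force: [-0.9, 0.1, -0.6]
finger_gap: 0.0004
t: 10.38
ee_pos: [0.6179, -0.0048, 0.5297]
ee_rot: [-0.002, -0.121, 0.993, -0.006]
contact_force: [0.1, 0.2, -0.4]
finger_gap: -0.0
[-0.83  0.34  1.07  1.24 -0.29  1.73  1.99]
wp (np.float64(0.52), np.float64(0.0), 0.35, 193.8, 9) maxrow 0.80 0.01 q [-1.15  0.07  1.11  1.79 -0.06  1.32  1.78] minmargin 0.26 3 err 0.0
wp (0.41, -0.014, 0.13, 193.8, 12) maxrow 0.73 0.00 q [-1.11  0.12  1.08  2.29 -0.15  0.8   1.89] minmargin 0.17 4 err 0.0
wp (0.418, -0.012, 0.035, 193.8, 6) maxrow 0.63 0.00 q [-0.82  0.38  0.83  2.34 -0.51  0.6   2.22] minmargin 0.12 4 err 0.0
9 rows first [0.414, 0.136, 0.8, -0.013, -0.006, 0.002] mid [0.416, 0.132, 0.8, -0.013, -0.006, 0.002] last [0.418, 0.127, 0.799, -0.013, -0.006, 0.002] maxqd [0.54 0.38 0.1  0.83 0.31 0.59 0.32]
12 rows first [0.367, 0.043, 0.733, 0.0, 0.0, 0.0] mid [0.367, 0.043, 0.733, 0.0, 0.0, 0.0] last [0.367, 0.043, 0.733, 0.0, 0.0, 0.0] maxqd [0.28 0.36 0.13 0.54 0.5  0.58 0.53]
6 rows first [-0.055, 0.0, 0.633, -0.0, -0.0, -0.0] mid [-0.055, 0.0, 0.633, -0.0, -0.0, -0.0] last [-0.055, 0.0, 0.633, -0.0, -0.0, -0.0] maxqd [0.62 0.58 0.58 0.13 0.79 0.42 0.75]
```

```bash
python3 - <<'E'
from rig import readout,eyes
from h import *
o=readout.get_obs()
d=eyes.get_image("wrist");np.savez("pics/w2.npz",ee_pos=o['ee_pos'],ee_rot=o['ee_rot'],**d)
crop(d,0,0,512,384,1.5,"pics/w2.png");crop(d,210,60,310,160,6,"pics/w2c.png")
E
```

```text
(no output)
```

View pics/w2.png

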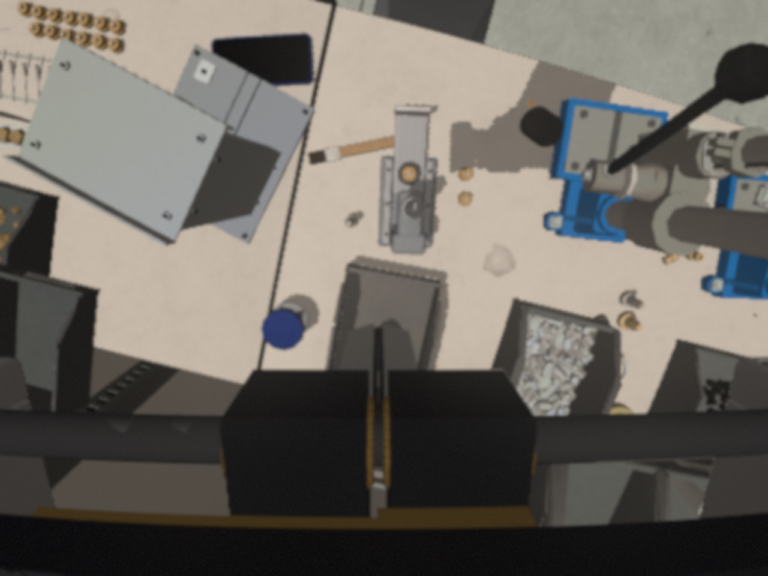

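View pics/w2c.png

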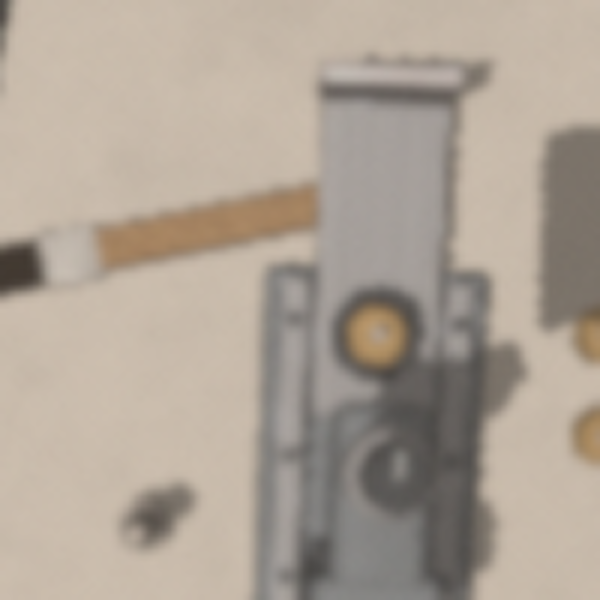

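```bash
python3 - <<'E'
from h import *
d=load("w2");f=lambda x,y,z:onz(d,210+(x+.5)/6-.5,60+(y+.5)/6-.5,z,d)
print("knob",f(396,471,.175),"pin",f(379,333,.0465),"plate front",f(322,66,.058),f(468,70,.058))
g=d["img"][60:160,210:310].mean(2);np.set_printoptions(linewidth=200)
print(g[70:90,55:78].astype(int))
H=f(322,66,.058)/2+f(468,70,.058)/2;print(H,H+.136*np.array([np.cos(np.radians(13.8)),np.sin(np.radians(13.8)),0]))
E
```

```text
knob [0.57014174 0.02055429 0.175     ] pin [0.52843937 0.0120042  0.0465    ] plate front [ 0.44710688 -0.02988673  0.058     ] [0.43628671 0.01874898 0.058     ]
[[115 115 123 129 130 125 116 104  96  93  90  85  84  83  82  80  77  77  87  94  96  93  87]
 [114 115 125 130 128 120 113 110 109 105  97  90  87  85  83  80  77  79  88  94  96  93  85]
 [112 115 123 124 122 119 120 123 121 112  98  92  89  87  86  81  76  76  87  94  95  93  87]
 [110 113 120 121 121 126 127 123 115 103  92  88  89  89  87  83  78  77  87  93  96  93  87]
 [111 111 116 119 127 130 121 106  93  86  88  93  92  88  87  85  80  78  85  92  93  91  86]
 [109 110 113 124 132 127 108  88  82  84  96 111 106  92  86  84  80  79  86  86  87  87  83]
 [109 108 116 129 133 118  94  81  82  87 105 124 117  96  84  84  82  80  83  81  80  82  81]
 [108 109 121 132 128 108  87  84  85  90 108 127 118  96  86  82  81  81  83  81  80  82  81]
 [107 111 125 133 122 100  85  85  86  92 110 127 116  97  85  83  80  82  86  87  87  88  85]
 [106 112 126 134 121  98  87  87  88  93 107 116 108  93  85  83  81  84  90  93
[... 337 characters left out ...]
 89  88  88  86  87  88  89  88  89  91  94  93  89  84]
 [112 121 130 134 136 136 128 118 106  97  94  91  92  95  97  94  87  85  90  93  92  88  83]
 [112 122 130 133 135 136 134 129 121 112 106 101 104 108 107  99  88  86  90  93  91  87  82]
 [112 123 130 134 134 133 132 131 127 123 118 115 116 118 115 103  89  86  91  94  93  86  81]
 [114 123 130 134 134 133 131 130 129 127 126 125 125 123 116 104  89  88  93  95  91  85  81]
 [113 123 131 134 134 133 131 130 129 128 129 128 128 123 114 100  90  89  94  94  92  85  81]
 [110 123 130 133 133 133 131 130 131 128 129 129 127 123 113 100  89  88  94  94  92  85  81]]
[ 0.44169679 -0.00556887  0.058     ] [0.57377106 0.02687168 0.058     ]
```

```bash
python3 -m crank '[0.42,0.13,0.8,0,0,0, 0.42,0.13,0.8,0,0,0, 0.42,0.13,0.8,0,0,0, 0.42,0.13,0.8,0,0,0, 0.42,0.13,0.8,0,0,0, 0.42,0.13,0.8,0,0,0, 0.42,0.13,0.8,0,0,0, 0.42,0.13,0.8,0,0,0, 0.42,0.13,0.8,0,0,0]'
python3 -m crank '[0.37,0.04,0.73,0,0,0, 0.37,0.04,0.73,0,0,0, 0.37,0.04,0.73,0,0,0, 0.37,0.04,0.73,0,0,0, 0.37,0.04,0.73,0,0,0, 0.37,0.04,0.73,0,0,0, 0.37,0.04,0.73,0,0,0, 0.37,0.04,0.73,0,0,0, 0.37,0.04,0.73,0,0,0, 0.37,0.04,0.73,0,0,0, 0.37,0.04,0.73,0,0,0, 0.37,0.04,0.73,0,0,0]'
python3 - <<'E'
from rig import readout,eyes
from plan import *
from h import *
from show import show
o=readout.get_obs();print(o['qpos'])
d=eyes.get_image("side");crop(d,160,120,310,250,5,"pics/s3.png")
d=eyes.get_image("wrist");np.savez("pics/w3.npz",ee_pos=o['ee_pos'],ee_rot=o['ee_rot'],**d)
crop(d,0,0,512,384,1.5,"pics/w3.png")
q,r=rows_to(o['qpos'],[(.4205,-.0110,.035,193.8,6)]);show(r)
E
```

```text
t: 11.18
ee_pos: [0.5182, 0.0018, 0.3491]
ee_rot: [-0.002, -0.123, 0.992, -0.006]
contact_force: [-0.1, 0.1, 0.6]
finger_gap: 0.0006
t: 12.18
ee_pos: [0.4073, -0.0165, 0.131]
ee_rot: [-0.002, -0.123, 0.992, -0.006]
contact_force: [0.7, 0.5, -0.0]
finger_gap: 0.0002
[-1.13  0.11  1.09  2.29 -0.12  0.81  1.86]
wp (0.42, -0.011, 0.035, 193.8, 6) maxrow 0.64 0.02 q [-0.82  0.39  0.82  2.33 -0.51  0.6   2.22] minmargin 0.13 4 err 0.0
6 rows first [-0.102, 0.022, 0.64, -0.018, -0.008, 0.008] mid [-0.1, 0.019, 0.64, -0.018, -0.008, 0.008] last [-0.099, 0.017, 0.641, -0.018, -0.008, 0.008] maxqd [0.68 0.63 0.61 0.11 0.87 0.42 0.82]
```

View pics/s3.png

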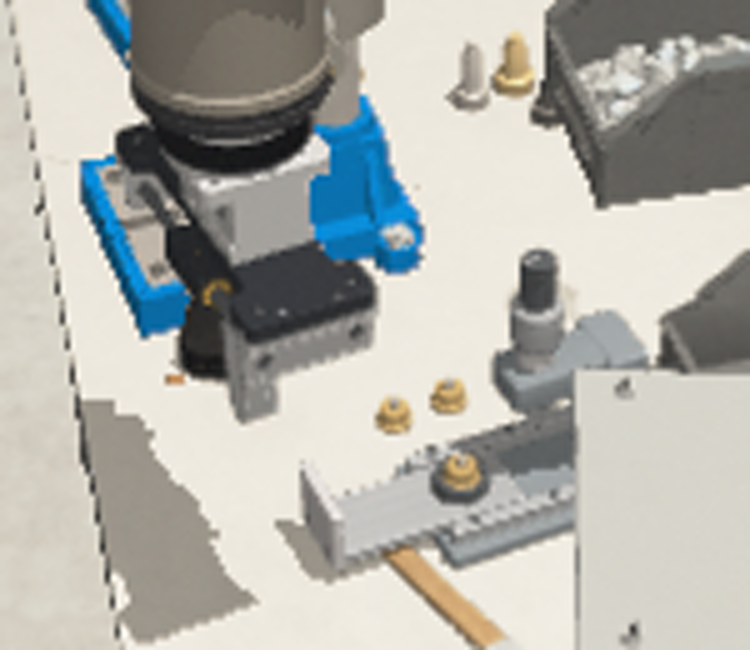

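View pics/w3.png

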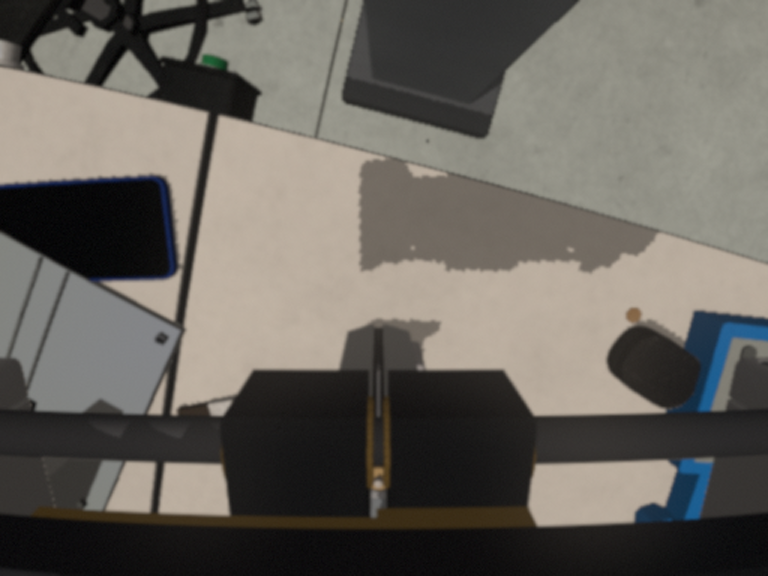

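```bash
python3 -m crank '[-0.1,0.02,0.64,-0.02,-0.01,0, -0.1,0.02,0.64,-0.02,-0.01,0, -0.1,0.02,0.64,-0.02,-0.01,0, -0.1,0.02,0.64,-0.02,-0.01,0, -0.1,0.02,0.64,-0.02,-0.01,0, -0.1,0.02,0.64,-0.02,-0.01,0, 0,0,0,0,0,0]'
python3 - <<'E'
from rig import readout,eyes
from h import *
o=readout.get_obs();print(o['qpos'],o['contact_force'])
d=eyes.get_image("side");crop(d,160,120,310,250,5,"pics/s4.png")
E
```

```text
t: 12.87
ee_pos: [0.4218, -0.0109, 0.0346]
ee_rot: [-0.001, -0.123, 0.992, 0.0]
contact_force: [-1.6, -0.0, 0.5]
finger_gap: 0.0005
[-0.81215936  0.38802142  0.81973554  2.33099868 -0.51106439  0.60195714
  2.21881409] [-1.60956991 -0.02500606  0.52862749]
```

View pics/s4.png

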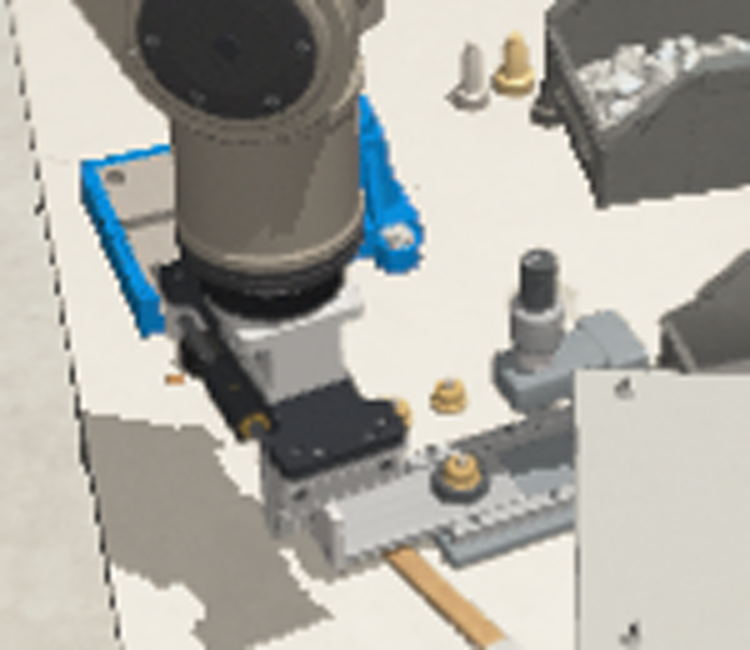

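```bash
python3 -m crank '[-0.2,0,0,0,0,0, -0.2,0,0,0,0,0, -0.2,0,0,0,0,0, -0.2,0,0,0,0,0, -0.2,0,0,0,0,0, -0.2,0,0,0,0,0, -0.2,0,0,0,0,0, -0.2,0,0,0,0,0]'
python3 - <<'E'
from rig import readout,eyes
from h import *
o=readout.get_obs();print(o['qpos'],o['contact_force'])
d=eyes.get_image("side");crop(d,160,120,310,250,5,"pics/s5.png")
E
```

```text
t: 13.58
ee_pos: [0.4607, -0.0019, 0.0356]
ee_rot: [0.0, -0.122, 0.993, 0.0]
contact_force: [-2.9, -1.0, 2.0]
finger_gap: -0.0
[-0.78614621  0.44188417  0.79566672  2.25011146 -0.53602918  0.64243421
  2.21834186] [-2.89161867 -0.98260295  1.99725848]
```

View pics/s5.png

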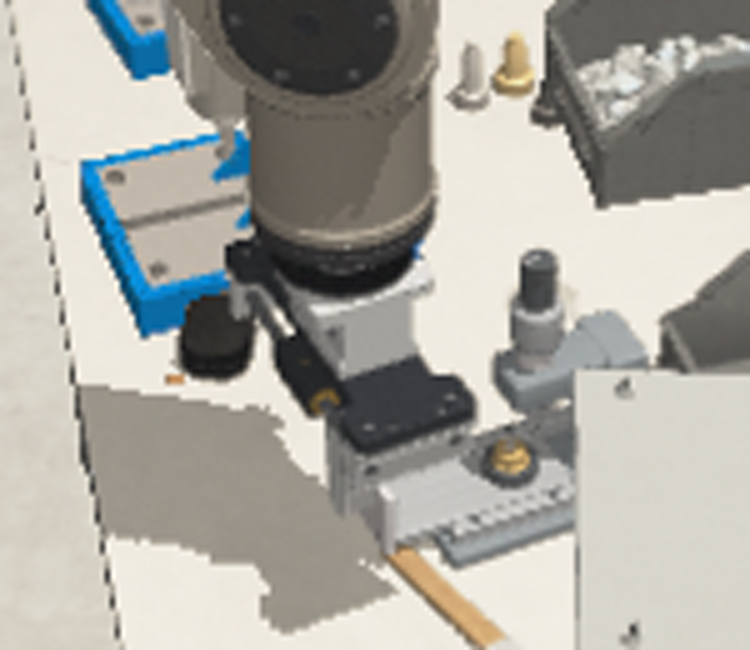

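```bash
python3 -m crank '[-0.12,0,0,0,0,0, -0.12,0,0,0,0,0, -0.12,0,0,0,0,0, -0.1,0,0,0,0,0]'; python3 -m crank '[-0.05,0,0,0,0,0, -0.05,0,0,0,0,0]'
```

```text
t: 13.97
ee_pos: [0.4716, 0.0006, 0.0355]
ee_rot: [0.0, -0.122, 0.993, 0.0]
contact_force: [-1.7, -0.7, -0.7]
finger_gap: 0.0006
t: 14.13
ee_pos: [0.4739, 0.0013, 0.0355]
ee_rot: [0.0, -0.122, 0.993, 0.0]
contact_force: [-3.3, -2.3, 1.2]
finger_gap: 0.0006
```

```bash
python3 -m crank '[-0.04,0,0,0,0,0]';python3 -m crank '[-0.04,0,0,0,0,0]';
```

```text
t: 14.22
ee_pos: [0.474, 0.0013, 0.0354]
ee_rot: [-0.001, -0.122, 0.993, 0.0]
contact_force: [-9.4, -5.1, 9.0]
finger_gap: 0.0004
t: 14.3
ee_pos: [0.4741, 0.0014, 0.0353]
ee_rot: [-0.001, -0.122, 0.993, 0.001]
contact_force: [-15.5, -6.0, 14.4]
finger_gap: 0.0004
```

Force rose to ~15 N at x=0.474, exactly where home was predicted, so the slide is at its hard stop. Now back off, rise, and look from above the knob.

```bash
python3 -m crank '[0.2,0,-0.02,0,0,0, 0.4,0,-0.1,0,0,0, 0.2,0,-0.4,0,0,0]'
python3 - <<'E'
from rig import readout
from plan import *; from show import show
o=readout.get_obs()
q,r=rows_to(o['qpos'],[(.465,0,.30,194,12),(.636,.039,.31,194,9),(.572,.0235,.27,205,8),(.572,.0235,.15,205,8)]);show(r)
for y in (205,215,225):
  print(y)
  q1,_=rows_to(q,[(.572,.0235,.15,y,3)])
  rows=[[0,0,.0133,0,0,1]]*45
  q2,h,f=simrows(q1,rows);print(q2,np.minimum(h-LO,HI-h).min(0),h[20])
E
```

```text
t: 14.55
ee_pos: [0.4546, -0.0034, 0.0479]
ee_rot: [-0.001, -0.122, 0.993, 0.0]
contact_force: [0.4, 0.1, -0.8]
finger_gap: 0.0004
wp (0.465, 0, 0.3, 194, 12) maxrow 0.84 0.00 q [-1.25 -0.12  1.06  1.97  0.11  1.23  1.58] minmargin 0.22 4 err 0.0
wp (0.636, 0.039, 0.31, 194, 9) maxrow 0.78 0.00 q [-0.9   0.45  1.05  1.61 -0.4   1.32  2.02] minmargin 0.18 3 err 0.0
wp (0.572, 0.024, 0.27, 205, 8) maxrow 0.33 0.23 q [-0.98  0.32  1.05  1.8  -0.3   1.19  2.17] minmargin 0.32 3 err 0.0
wp (0.572, 0.024, 0.15, 205, 8) maxrow 0.60 0.00 q [-0.87  0.46  0.94  1.93 -0.45  0.97  2.29] minmargin 0.33 3 err 0.0
12 rows first [-0.036, 0.002, -0.84, 0.0, -0.001, -0.0] mid [-0.037, 0.001, -0.84, 0.0, -0.001, -0.0] last [-0.037, 0.001, -0.839, 0.0, -0.001, -0.0] maxqd [0.58 0.67 0.57 0.39 0.72 0.63 0.77]
9 rows first [-0.779, -0.016, -0.044, 0.0, 0.0, -0.0] mid [-0.779, -0.016, -0.044, 0.0, 0.0, -0.0] last [-0.779, -0.016, -0.044, 0.0, 0.0, -0.0] maxqd [0.76 1.23 0.68 0.55 1.21 0.22 1.28]
8 rows first [0.329, 0.002, 0.2, 0.0, -0.0, -0.229] mid [0.328, 0.034, 0.2, 0.0, -0.0, -0.229] last [0.324, 0.05
[... 282 characters left out ...]
00 0.00 q [-0.87  0.46  0.94  1.93 -0.45  0.97  2.29] minmargin 0.43 3 err 0.0
[-1.05  0.83  1.37  1.95 -0.9   1.19 -2.01] [1.79 0.97 0.   0.51 0.12 0.82 0.53] [-1.06  0.81  1.37  1.95 -0.87  1.19  0.49]
215
wp (0.572, 0.024, 0.15, 215, 3) maxrow 0.00 0.56 q [-0.84  0.44  0.89  1.93 -0.42  0.96  2.43] minmargin 0.3 7 err 0.0
[-1.05  0.83  1.37  1.95 -0.9   1.19 -1.83] [1.79 0.95 0.   0.51 0.12 0.81 0.38] [-1.05  0.8   1.37  1.95 -0.87  1.18  0.66]
225
wp (0.572, 0.024, 0.15, 225, 3) maxrow 0.00 1.11 q [-0.81  0.43  0.84  1.93 -0.39  0.96  2.58] minmargin 0.15 7 err 0.0
[-1.05  0.83  1.37  1.95 -0.9   1.19 -1.66] [1.8  0.94 0.   0.51 0.12 0.8  0.24] [-1.05  0.78  1.37  1.95 -0.85  1.17  0.81]
```

```bash
python3 - <<'E' | grep -v "^wp"
from rig import readout
from plan import *
o=readout.get_obs()
q,_=rows_to(o['qpos'],[(.465,0,.30,194,12),(.636,.039,.31,194,9)])
print("view",q)
def fin(q,lab):
  for y in (200,215):
    a,_=rows_to(q,[(.572,.0235,.27,y,8),(.572,.0235,.15,y,8)])
    b,h,f=simrows(a,[[0,0,.0133,0,0,1]]*42);print(lab,y,"start",a,"q3 path",h[::6,2],"q7end",b[6],"q5",b[4])
fin(q,"direct")
q2,_=rows_to(q,[pol(.42,2,.50,194,14),pol(.37,36,.53,194,14),(.55,.27,.55,194,14),pol(.65,3,.5,194,14)]);print(q2);fin(q2,"loop1")
# loop in which tool yaw is swung: 
q3,_=rows_to(q,[pol(.42,2,.50,194,14),pol(.37,36,.53,160,14),(.55,.27,.55,160,14),pol(.65,3,.5,160,14)]);print(q3);fin(q3,"loop yaw160")
q3,_=rows_to(q,[pol(.42,2,.50,150,14),pol(.65,3,.5,150,14)]);print(q3);fin(q3,"yaw150 local")
q3,_=rows_to(q,[(.636,.039,.35,120,14),pol(.45,2,.45,120,10),pol(.45,2,.45,210,18)]);print(q3);fin(q3,"spin local")
q3,_=rows_to(q,[(.636,.039,.35,120,14),pol(.78,2,.45,120,10),pol(.78,2,.45,210,18)]);print(q3);fin(q3,"spin far")
E
```

```text
view [-0.9   0.45  1.05  1.61 -0.4   1.32  2.02]
direct 200 start [-0.88  0.47  0.96  1.93 -0.46  0.98  2.21] q3 path [0.98 1.14 1.29 1.37 1.37 1.37 1.37] q7end -1.7830949638471654 q5 -0.8952504440417541
direct 215 start [-0.84  0.45  0.9   1.93 -0.42  0.96  2.44] q3 path [0.93 1.09 1.24 1.37 1.37 1.37 1.37] q7end -1.5212955767399154 q5 -0.8952504432810613
[-0.7   0.35  0.82  1.22 -0.25  1.67  1.88]
loop1 200 start [-0.72  0.39  0.72  1.93 -0.31  0.94  2.07] q3 path [0.74 0.9  1.06 1.22 1.35 1.37 1.37] q7end -1.783095114779124 q5 -0.8952502781089205
loop1 215 start [-0.69  0.38  0.68  1.92 -0.29  0.94  2.31] q3 path [0.7  0.86 1.02 1.18 1.32 1.37 1.37] q7end -1.5212961192425782 q5 -0.895249846860542
[-0.63  0.32  0.7   1.22 -0.21  1.67  1.24]
loop yaw160 200 start [-0.57  0.35  0.52  1.92 -0.21  0.93  1.97] q3 path [0.54 0.69 0.84 1.   1.16 1.3  1.37] q7end -1.783169421586254 q5 -0.8951685839851097
loop yaw160 215 start [-0.54  0.34  0.48  1.92 -0.2   0.93  2.22] q3 path [0.5  0.65 0.8  0.96 1.12 1.27 1.37] q7end -1.5215323687114908 q5 -0.8949900946762348
[-0.85  0.44  1.14  1.23 -0.
[... 339 characters left out ...]
1.66 -0.5   0.97  1.74  0.43  1.7   1.4 ]
spin local 200 start [-2.18 -0.5   1.37  2.01  0.73  1.18  1.13] q3 path [1.37 1.37 1.37 1.37 1.37 1.37 1.37] q7end -2.672368307610724 q5 0.09627778008117982
spin local 215 start [-2.18 -0.5   1.37  2.01  0.73  1.19  1.39] q3 path [1.37 1.37 1.37 1.37 1.37 1.37 1.37] q7end -2.73 q5 0.5520356233933564
[-0.52  0.65  0.88  0.95 -0.49  1.72  2.27]
spin far 200 start [-0.86  0.46  0.93  1.93 -0.44  0.97  2.19] q3 path [0.95 1.12 1.26 1.37 1.37 1.37 1.37] q7end -1.7830949640631353 q5 -0.8952504438046163
spin far 215 start [-0.82  0.43  0.87  1.93 -0.4   0.96  2.42] q3 path [0.9  1.06 1.21 1.35 1.37 1.37 1.37] q7end -1.521295577902294 q5 -0.8952504420032315
```

```bash
python3 -m crank '[-0.04,0,-0.5,0,0,0, -0.04,0,-0.85,0,0,0, -0.04,0,-0.85,0,0,0, -0.04,0,-0.85,0,0,0, -0.04,0,-0.85,0,0,0, -0.04,0,-0.85,0,0,0, -0.04,0,-0.85,0,0,0, -0.04,0,-0.85,0,0,0, -0.04,0,-0.85,0,0,0, -0.04,0,-0.85,0,0,0, -0.04,0,-0.85,0,0,0, -0.04,0,-0.85,0,0,0, -0.04,0,-0.25,0,0,0]'
python3 -m crank '[-0.4,-0.02,-0.04,0,0,0, -0.7,-0.02,-0.04,0,0,0, -0.7,-0.02,-0.04,0,0,0, -0.7,-0.02,-0.04,0,0,0, -0.7,-0.02,-0.04,0,0,0, -0.7,-0.02,-0.04,0,0,0, -0.7,-0.02,-0.04,0,0,0, -0.7,-0.02,-0.04,0,0,0, -0.7,-0.02,-0.04,0,0,0, -0.7,-0.02,-0.04,0,0,0, -0.3,0,0,0,0,0, 0,0,0,0,0,0]' 40
python3 - <<'E'
from rig import readout,eyes
from h import *
o=readout.get_obs();print(o['qpos'])
d=eyes.get_image("wrist");np.savez("pics/w4.npz",ee_pos=o['ee_pos'],ee_rot=o['ee_rot'],**d)
crop(d,0,0,512,384,1.5,"pics/w4.png");crop(d,200,80,320,200,6,"pics/w4c.png")
for n in("side","scene"):
  d=eyes.get_image(n);np.savez(f"pics/{n}6.npz",**d);crop(d,210,140,310,250,6,f"pics/{n}6.png")
E
```

```text
t: 15.63
ee_pos: [0.4696, -0.0, 0.3033]
ee_rot: [0.002, -0.122, 0.993, 0.002]
contact_force: [0.9, -0.8, -0.1]
finger_gap: 0.0007
t: 16.63
ee_pos: [0.6406, 0.0375, 0.3101]
ee_rot: [-0.0, -0.122, 0.993, -0.0]
contact_force: [-0.4, -0.9, 0.3]
finger_gap: 0.0398
[-0.88487752  0.45549319  1.04033893  1.59387037 -0.40108166  1.32544995
  2.02552799]
```

View pics/w4.png

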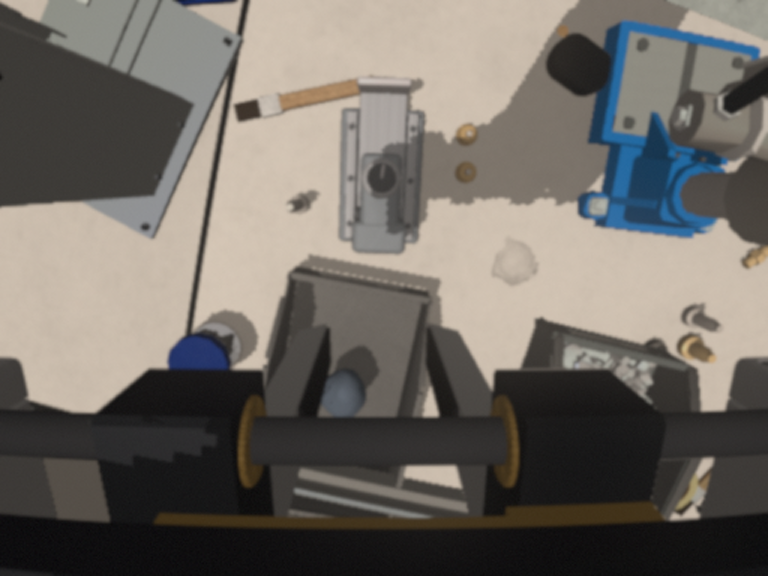

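View pics/w4c.png

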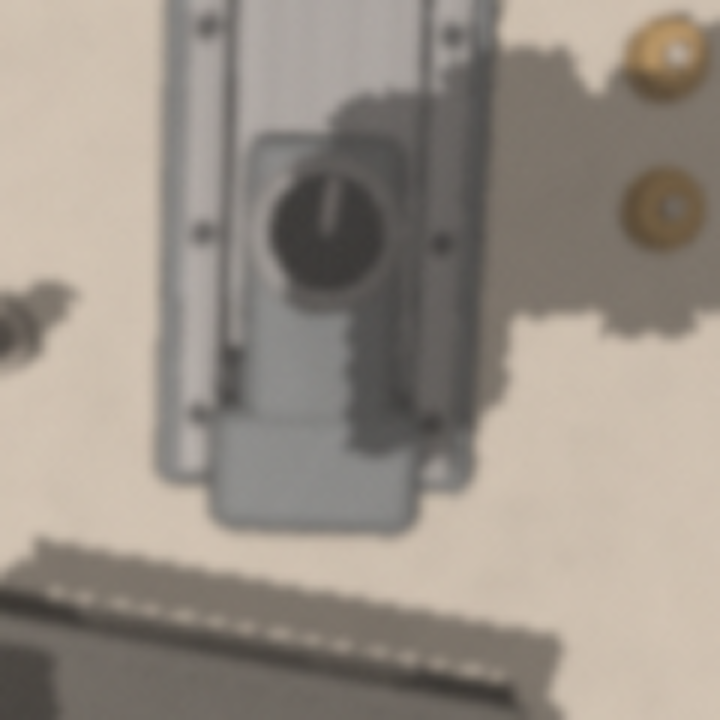

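View pics/scene6.png

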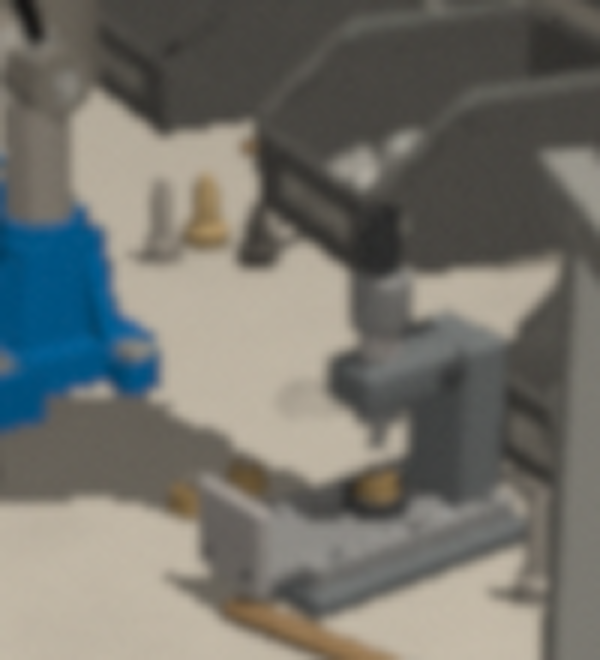

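View pics/side6.png

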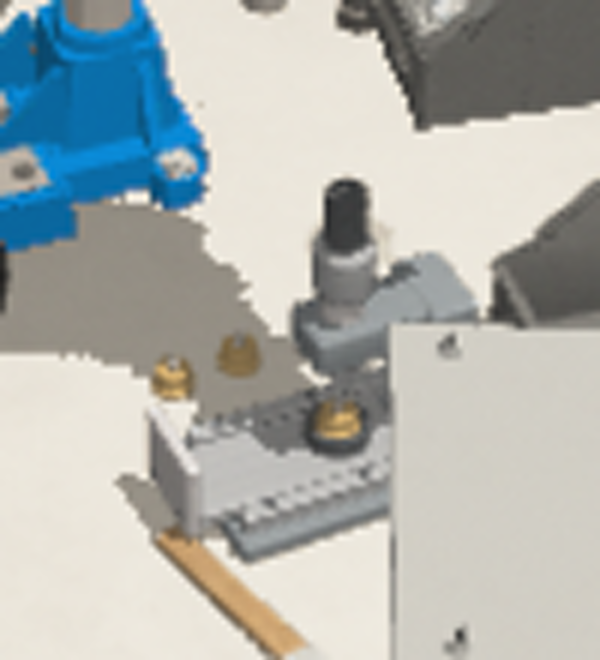

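```bash
python3 - <<'E'
from h import *
d=load("w4");g=cv2.cvtColor(d["img"],cv2.COLOR_RGB2GRAY)[80:200,200:320]
b=cv2.resize(g,None,fx=6,fy=6,interpolation=cv2.INTER_CUBIC)
m=(b<85).astype(np.uint8);roi=np.zeros_like(m);roi[150:310,250:400]=1;m&=roi
cs,_=cv2.findContours(m,cv2.RETR_EXTERNAL,cv2.CHAIN_APPROX_NONE)
c=max(cs,key=cv2.contourArea);(x,y),r=cv2.minEnclosingCircle(c);M=cv2.moments(c);print(x,y,r,M['m10']/M['m00'],M['m01']/M['m00'],cv2.fitEllipse(c))
f=lambda x,y,z:onz(d,200+(x+.5)/6-.5,80+(y+.5)/6-.5,z,d)
for z in (.172,.178): print(f(x,y,z),f(328,228,z),f(325,235,z))
A=f(327,228,.175);B=f(335,180,.175);print("line",A,B,np.degrees(np.arctan2(B[1]-A[1],B[0]-A[0])))
print("depth knobtop",[depth(d,200+x/6,80+y/6,d)[2].round(4) for x,y in((310,230),(345,230),(328,250),(320,215))])
a=load("scene6");s=load("side6")
e=[ray(a,210+(383+.5)/6-.5,140+(208+.5)/6-.5),ray(s,210+(350+.5)/6-.5,140+(187+.5)/6-.5),ray(d,200+328/6-.4,80+228/6-.4,d)]
print("tri",tri(*e))
E
```

```text
328.9453125 233.15045166015625 63.37118911743164 331.35173121003737 233.19370551333088 ((331.3701477050781, 233.2329559326172), (115.23768615722656, 122.76472473144531), 173.05577087402344)
[0.5726077 0.021957  0.172    ] [0.57181287 0.0215913  0.172     ] [0.5730703  0.02137974 0.172     ]
[0.57267734 0.02192549 0.178     ] [0.57189758 0.02156672 0.178     ] [0.57313117 0.02135916 0.178     ]
line [0.57189612 0.0214153  0.175     ] [0.56391008 0.02079602 0.175     ] -175.5658195907025
depth knobtop [np.float64(0.1775), np.float64(0.1769), np.float64(0.1769), np.float64(0.1774)]
tri (array([0.57262608, 0.02165768, 0.17874573]), [np.float64(0.0008726023077104063), np.float64(0.0010704568242772094), np.float64(0.0007099567949063625)])
```

```bash
python3 -m crank '[0.2,0.01,0.3,0,0,0, 0.4,0.01,0.6,0,0,0, 0.4,0.01,0.6,0,0,0, 0.4,0.01,0.6,0,0,0, 0.4,0.01,0.6,0,0,0, 0.4,0.01,0.6,0,0,0, 0.39,0,0.6,0,0,0, 0.2,0,0.5,0,0,0, 0,0,0,0,0,-0.6, 0,0,0,0,0,-0.6, 0,0,0,0,0,-0.6, 0,0,0,0,0,-0.6, 0,0,0,0,0,-0.6, 0,0,0,0,0,-0.6, 0,0,0,0,0,0]'
cat > look.py <<'E'
import sys
from rig import readout,eyes
from h import *
o=readout.get_obs();print(o['qpos'].round(3),np.array(o['ee_pos']).round(4))
d=eyes.get_image("wrist");n=sys.argv[1];np.savez(f"pics/{n}.npz",ee_pos=o['ee_pos'],ee_rot=o['ee_rot'],**d)
crop(d,150,150,350,300,4,f"pics/{n}.png")
E
python3 look.py w5
```

```text
t: 18.03
ee_pos: [0.5709, 0.0221, 0.201]
ee_rot: [0.0, -0.307, 0.952, 0.001]
contact_force: [0.1, 0.1, 0.1]
finger_gap: 0.0404
[-0.881  0.374  0.933  1.885 -0.346  1.053  2.39 ] [0.5709 0.0221 0.201 ]
```

View pics/w5.png

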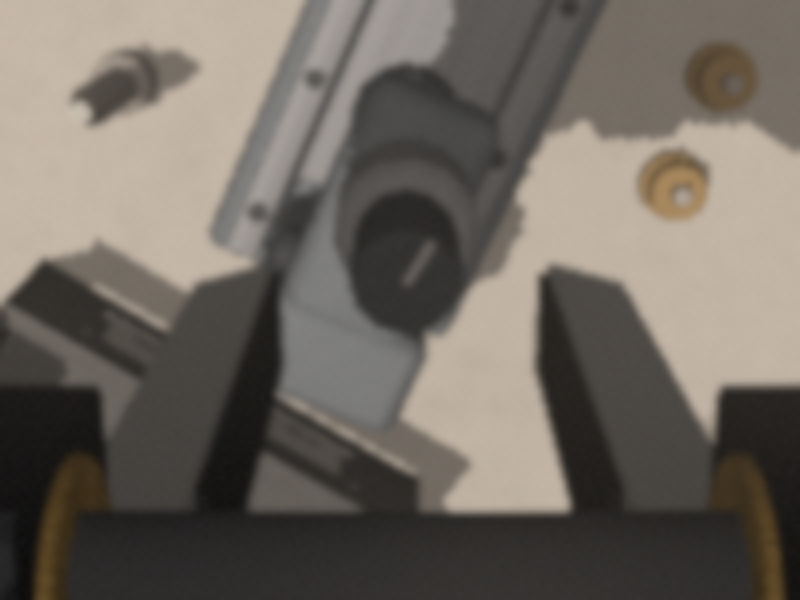

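The knob's top disc centres at (409,275), midway between the finger edges at 278 and 541, so jaw centring is good. I'll check the along-pad offset.

```bash
python3 - <<'E'
from h import *
d=load("w5");p=onz(d,150+(409.5)/4-.5,150+276/4-.5,.177,d);print(p)
T=np.eye(4);from scipy.spatial.transform import Rotation as R
q=d["ee_rot"];A=R.from_quat([q[1],q[2],q[3],q[0]]).as_matrix();print("tool frame mm",1000*A.T@(p-d["ee_pos"]), "units",A.T@(p-d["ee_pos"])/.025)
print(np.degrees(np.arctan2(A[1,0],A[0,0])))
E
```

```text
[0.57119977 0.02104283 0.177     ]
tool frame mm [ 0.4092127  -1.0933582  23.99581787] units [ 0.01636851 -0.04373433  0.95983271]
-144.18836748657037
```

```bash
python3 -m crank '[0.02,-0.02,0.3,0,0,0, 0,0,0.5,0,0,0, 0,0,0.5,0,0,0, 0,0,0.4,0,0,0, 0,0,0.26,0,0,0, 0,0,0,0,0,0]'; python3 look.py w6
```

```text
t: 18.58
ee_pos: [0.5709, 0.0212, 0.1501]
ee_rot: [-0.001, -0.306, 0.952, 0.0]
contact_force: [-0.3, 0.6, -0.0]
finger_gap: 0.0401
[-0.831  0.439  0.884  1.932 -0.411  0.964  2.44 ] [0.5709 0.0212 0.1501]
```

View pics/w6.png

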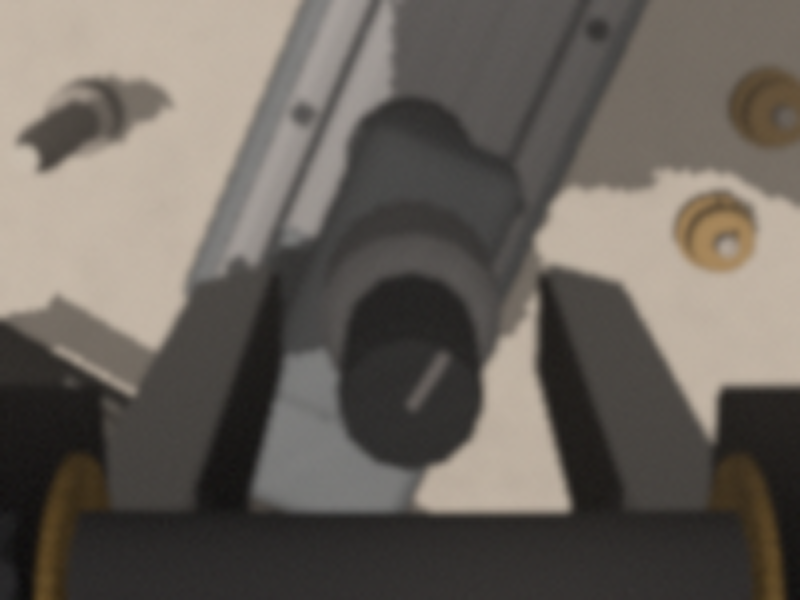

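```bash
python3 -m crank '[0,0,-0.06,0,0,0, 0,0,0,0,0,0, 0,0,0,0,0,0, 0,0,0,0,0,0, 0,0,0,0,0,0]' 10 25; python3 -c "
from rig import readout;o=readout.get_obs();print(o['contact_force'],o['moment'])"
```

```text
t: 19.05
ee_pos: [0.5719, 0.0218, 0.154]
ee_rot: [0.0, -0.306, 0.952, 0.001]
contact_force: [-2.2, 0.9, 5.7]
finger_gap: 0.0195
[-2.18200542  0.88389976  5.72105777] [0.62061671 0.53368107 0.0219434 ]
```

```bash
python3 -m crank '[0,0,0,0,0,0, 0,0,0,0,0,0]'; python3 -c "
from rig import readout;o=readout.get_obs();print(o['contact_force'],o['moment'])"
```

```text
t: 19.22
ee_pos: [0.572, 0.0218, 0.154]
ee_rot: [0.0, -0.306, 0.952, 0.001]
contact_force: [-2.8, 1.2, 6.7]
finger_gap: 0.0195
[-2.79356673  1.18936993  6.67037733] [ 0.63289011  0.57723685 -0.01940148]
```

```bash
python3 -m crank '[0,0,-0.03,0,0,0, 0,0,0,0,0,0]'; python3 -c "
from rig import readout;o=readout.get_obs();print(o['contact_force'],o['moment'])"; python3 look.py w7
```

```text
t: 19.38
ee_pos: [0.5717, 0.0218, 0.1542]
ee_rot: [0.0, -0.306, 0.952, 0.0]
contact_force: [0.4, 2.4, -3.7]
finger_gap: 0.0195
[ 0.39499312  2.42923179 -3.67785948] [ 0.60541024 -0.1597173   0.02397438]
[-0.835  0.433  0.888  1.928 -0.407  0.969  2.437] [0.5717 0.0218 0.1542]
```

View pics/w7.png

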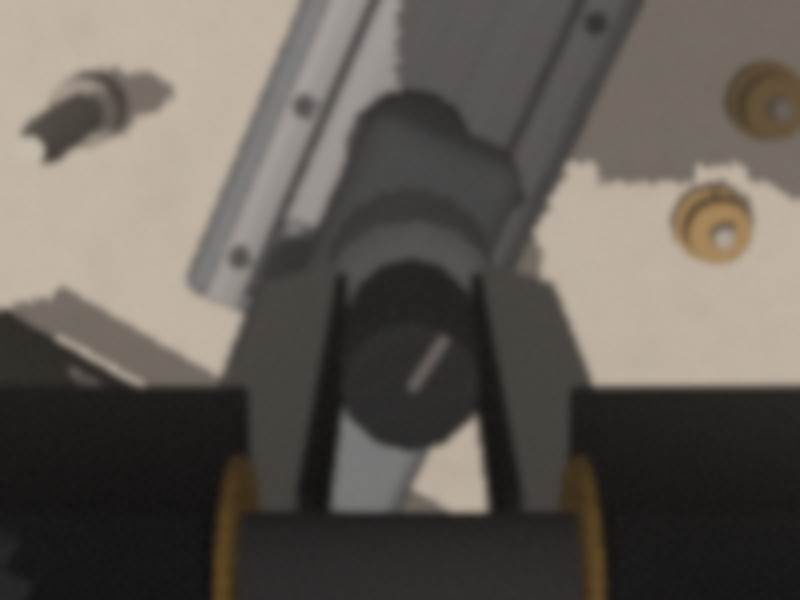

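```bash
python3 -m crank '[0,0,0.0133,0,0,1, 0,0,0.0133,0,0,1, 0,0,0.0133,0,0,1, 0,0,0.0133,0,0,1]'; cat > st.py <<'E'
from rig import readout
import numpy as np
from scipy.spatial.transform import Rotation as R
o=readout.get_obs();q=o["ee_rot"];A=R.from_quat([q[1],q[2],q[3],q[0]]).as_matrix()
print("F",o['contact_force'].round(1),"M",o['moment'].round(3),"Mtool",(A.T@o['moment']).round(3),"yaw",np.degrees(np.arctan2(A[1,0],A[0,0])).round(2),"tilt",np.degrees(np.arccos(-A[2,2])).round(2),"z",round(o['ee_pos'][2],4),"q3 %.2f q7 %.2f"%(o['qpos'][2],o['qpos'][6]))
E
python3 st.py
```

```text
t: 19.77
ee_pos: [0.5717, 0.022, 0.1529]
ee_rot: [-0.0, -0.099, 0.995, 0.001]
contact_force: [-0.0, 4.4, -2.8]
finger_gap: 0.0195
F [-0.   4.4 -2.8] M [0.988 0.151 0.082] Mtool [-0.998 -0.046 -0.082] yaw -168.66 tilt 0.07 z 0.1529 q3 1.00 q7 2.09
```

```bash
python3 -m crank '[0,0,0.0133,0,0,1, 0,0,0.0133,0,0,1, 0,0,0.0133,0,0,1, 0,0,0.0133,0,0,1, 0,0,0.0133,0,0,1, 0,0,0.0133,0,0,1]';python3 st.py
python3 -m crank '[0,0,0.0133,0,0,1, 0,0,0.0133,0,0,1, 0,0,0.0133,0,0,1]';python3 st.py;python3 look.py w8
```

```text
t: 20.27
ee_pos: [0.5717, 0.0223, 0.1509]
ee_rot: [-0.0, 0.213, 0.977, 0.001]
contact_force: [-0.9, 4.8, -2.1]
finger_gap: 0.0196
F [-0.9  4.8 -2.1] M [1.171 0.121 0.069] Mtool [-1.014  0.598 -0.069] yaw 155.36 tilt 0.09 z 0.1509 q3 1.16 q7 1.59
t: 20.52
ee_pos: [0.5718, 0.0225, 0.1499]
ee_rot: [-0.0, 0.363, 0.932, 0.001]
contact_force: [0.7, 6.0, -3.2]
finger_gap: 0.0199
F [ 0.7  6.  -3.2] M [ 1.303 -0.     0.05 ] Mtool [-0.959  0.882 -0.05 ] yaw 137.38 tilt 0.1 z 0.1499 q3 1.23 q7 1.34
[-1.015  0.639  1.231  1.939 -0.694  1.078  1.344] [0.5718 0.0225 0.1499]
```

View pics/w8.png

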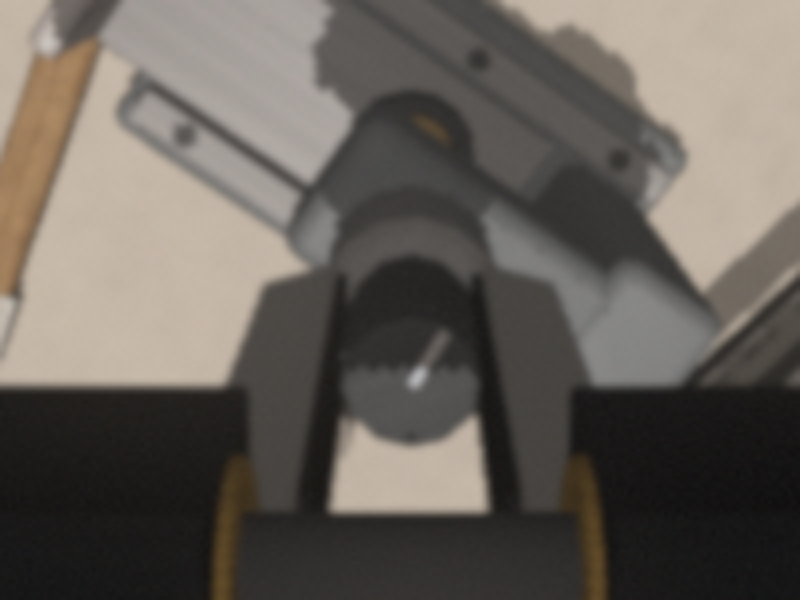

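```bash
python3 -m crank '[0,0,0,0,0,0, 0,0,0,0,0,0, 0,0,0,0,0,0]' 40; python3 st.py
python3 -m crank '[0,0,0,0,0,-1, 0,0,0,0,0,-1, 0,0,0,0,0,-1, 0,0,0,0,0,-1, 0,0,0,0,0,-1, 0,0,0,0,0,-1, 0,0,0,0,0,-1, 0,0,0,0,0,-1, 0,0,0,0,0,-1, 0,0,0,0,0,-1, 0,0,0,0,0,-1, 0,0,0,0,0,-1, 0,0,0,0,0,-1, 0,0,0,0,0,-1, 0,0,0,0,0,0]'; python3 st.py; python3 look.py w9
```

```text
t: 20.82
ee_pos: [0.5719, 0.0211, 0.1502]
ee_rot: [0.0, 0.361, 0.933, 0.0]
contact_force: [-0.1, -0.3, 0.1]
finger_gap: 0.0361
F [-0.1 -0.3  0.1] M [-0.035  0.063 -0.061] Mtool [0.068 0.023 0.061] yaw 137.73 tilt 0.03 z 0.1502 q3 1.23 q7 1.35
t: 22.07
ee_pos: [0.572, 0.021, 0.1505]
ee_rot: [0.001, -0.358, 0.934, 0.0]
contact_force: [0.9, -1.2, -0.3]
finger_gap: 0.0402
F [ 0.9 -1.2 -0.3] M [ 0.042  0.023 -0.033] Mtool [-0.046 -0.011  0.033] yaw -138.03 tilt 0.1 z 0.1505 q3 0.85 q7 2.53
[-0.807  0.425  0.85   1.931 -0.391  0.956  2.532] [0.572  0.021  0.1505]
```

View pics/w9.png

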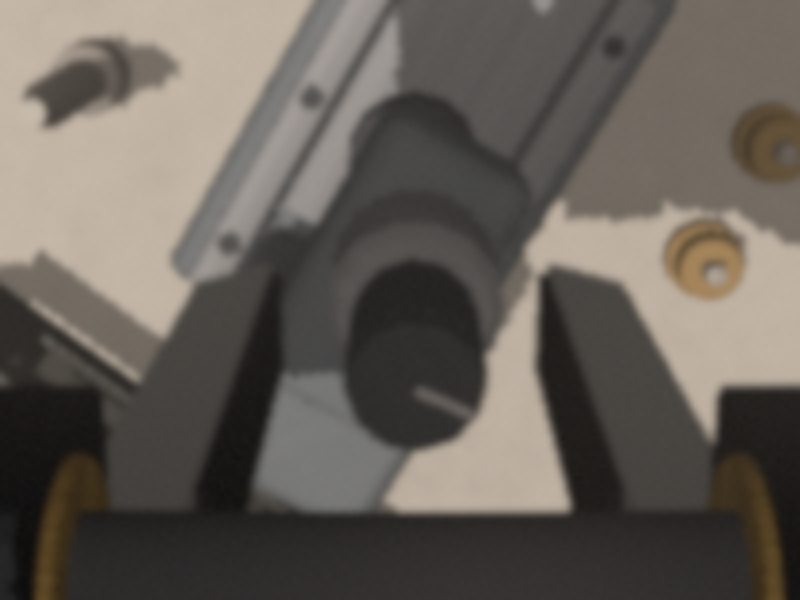

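```bash
python3 -m crank '[-0.03,0.036,0,0,0,0, 0,0,0,0,0,0, 0,0,0,0,0,0, 0,0,0,0,0,0, 0,0,0,0,0,0]' 10 25; python3 st.py
python3 -m crank '[0,0,0.0133,0,0,1, 0,0,0.0133,0,0,1, 0,0,0.0133,0,0,1, 0,0,0.0133,0,0,1]';python3 st.py
```

```text
t: 22.53
ee_pos: [0.572, 0.0224, 0.15]
ee_rot: [0.0, -0.355, 0.935, -0.0]
contact_force: [0.8, -1.5, -0.6]
finger_gap: 0.0195
F [ 0.8 -1.5 -0.6] M [-0.343 -0.399  0.075] Mtool [ 0.521 -0.071 -0.076] yaw -138.43 tilt 0.03 z 0.15 q3 0.85 q7 2.52
t: 22.87
ee_pos: [0.5719, 0.0226, 0.1487]
ee_rot: [0.0, -0.15, 0.989, 0.0]
contact_force: [0.6, -0.4, -2.1]
finger_gap: 0.0191
F [ 0.6 -0.4 -2.1] M [-0.152 -0.29   0.106] Mtool [ 0.231 -0.232 -0.106] yaw -162.71 tilt 0.03 z 0.1487 q3 0.96 q7 2.17
```

```bash
python3 -m crank '[0,0,0.0133,0,0,1, 0,0,0.0133,0,0,1]'|head -1;python3 st.py;python3 -m crank '[0,0,0.0133,0,0,1, 0,0,0.0133,0,0,1]'|head -1;python3 st.py
```

```text
t: 23.03
F [ 1.4 -0.3 -1.6] M [-0.174 -0.256  0.055] Mtool [ 0.196 -0.239 -0.055] yaw -174.7 tilt 0.03 z 0.148 q3 1.02 q7 2.00
t: 23.2
F [ 1.3 -0.2 -1.1] M [-0.071 -0.246  0.064] Mtool [ 0.042 -0.253 -0.065] yaw 173.3 tilt 0.04 z 0.1474 q3 1.07 q7 1.84
```

```bash
python3 -m crank '[0,0,0.0133,0,0,1]'|head -1;python3 st.py;python3 -m crank '[0,0,0.0133,0,0,1]'|head -1;python3 st.py; python3 - <<'E'
from rig import eyes
from h import *
d=eyes.get_image("scene");np.savez("pics/scene7.npz",**d);crop(d,210,140,310,250,6,"pics/scene7.png")
E
```

```text
t: 23.28
F [ 0.8 -0.9 -1.3] M [-0.085 -0.343  0.054] Mtool [ 0.008 -0.353 -0.054] yaw 167.3 tilt 0.04 z 0.1471 q3 1.10 q7 1.75
t: 23.37
F [ 1.2  0.9 -1.6] M [-0.099 -0.335  0.086] Mtool [-0.014 -0.349 -0.086] yaw 161.31 tilt 0.04 z 0.1467 q3 1.12 q7 1.67
```

View pics/scene7.png

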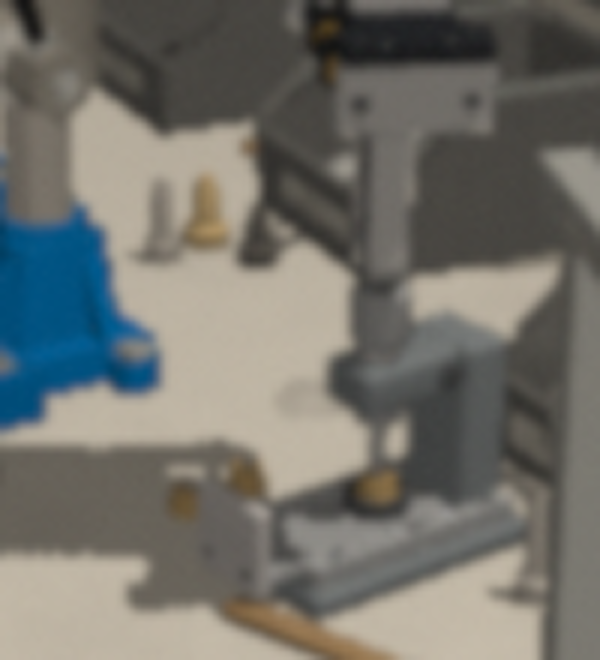

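```bash
for i in 1; do python3 -m crank '[0,0,0.0133,0,0,1]'|head -1;python3 st.py; python3 -m crank '[0,0,0.0133,0,0,1]'|head -1;python3 st.py; done
```

```text
t: 23.5
F [ 0.7  0.9 -2.1] M [-0.002 -0.438  0.06 ] Mtool [-0.178 -0.4   -0.06 ] yaw 155.74 tilt 0.04 z 0.1464 q3 1.15 q7 1.60
t: 23.58
F [ 1.6 -0.1 -2.1] M [-0.057 -0.466  0.075] Mtool [-0.188 -0.431 -0.075] yaw 149.51 tilt 0.05 z 0.1461 q3 1.17 q7 1.51
```

```bash
python3 -m crank '[0,0,0,0,0,0, 0,0,0,0,0,0, 0,0,0,0,0,0]' 40 |head -2; python3 st.py
python3 -m crank '[0,0,0,0,0,-1, 0,0,0,0,0,-1, 0,0,0,0,0,-1, 0,0,0,0,0,-1, 0,0,0,0,0,-1, 0,0,0,0,0,-1, 0,0,0,0,0,-1, 0,0,0,0,0,-1, 0,0,0,0,0,-1, 0,0,0,0,0,-1, 0,0,0,0,0,-1, 0,0,0,0,0,-1, 0,0,0,0,0,0]'|head -2; python3 st.py; python3 look.py w10
```

```text
t: 23.83
ee_pos: [0.5716, 0.0227, 0.146]
F [-0.1  0.5  0.4] M [-0.073  0.048  0.015] Mtool [ 0.087  0.005 -0.015] yaw 149.87 tilt 0.03 z 0.146 q3 1.17 q7 1.52
t: 24.92
ee_pos: [0.5719, 0.0225, 0.1465]
F [-0.7 -0.2 -0.3] M [ 0.077  0.059 -0.016] Mtool [-0.097 -0.007  0.016] yaw -137.92 tilt 0.1 z 0.1465 q3 0.84 q7 2.53
[-0.802  0.429  0.84   1.934 -0.393  0.948  2.532] [0.5719 0.0225 0.1465]
```

View pics/w10.png

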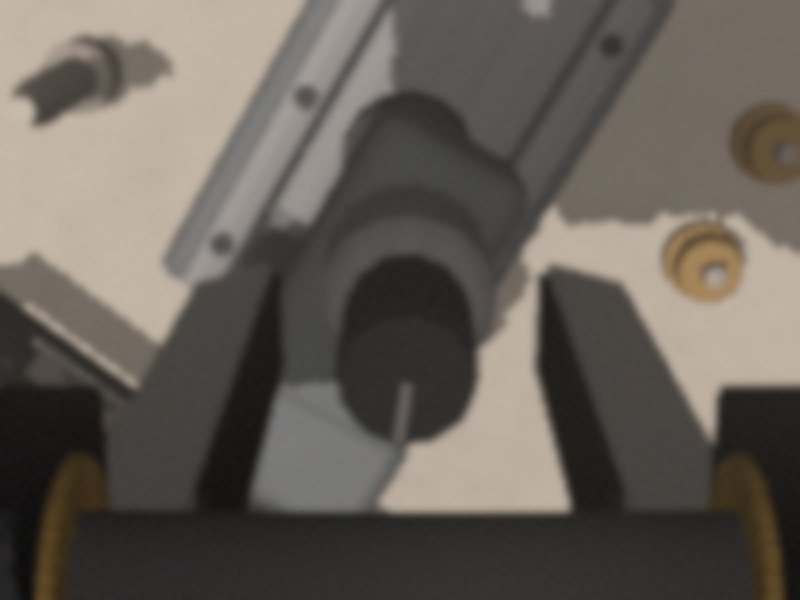

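```bash
python3 -m crank '[0,0,0,0,0,0, 0,0,0,0,0,0, 0,0,0,0,0,0, 0,0,0,0,0,0]' 10 25|head -2; python3 st.py
python3 -m crank '[0,0,0.0133,0,0,1]'|head -1;python3 st.py; python3 -m crank '[0,0,0.0133,0,0,1]'|head -1;python3 st.py
```

```text
t: 25.3
ee_pos: [0.572, 0.0225, 0.146]
F [ 0.9 -1.9 -0.6] M [-0.313 -0.193  0.013] Mtool [ 0.362  0.063 -0.013] yaw -138.44 tilt 0.03 z 0.146 q3 0.84 q7 2.52
t: 25.38
F [ 0.9 -0.9 -2.2] M [-0.204 -0.358  0.047] Mtool [ 0.374 -0.171 -0.047] yaw -144.31 tilt 0.04 z 0.1458 q3 0.87 q7 2.44
t: 25.47
F [ 0.7 -0.5 -1.2] M [-0.095 -0.287 -0.006] Mtool [ 0.224 -0.204  0.006] yaw -150.68 tilt 0.04 z 0.1454 q3 0.90 q7 2.35
```

```bash
for i in 1; do python3 -m crank '[0,0,0.0133,0,0,1]'|head -1;python3 st.py; python3 -m crank '[0,0,0.0133,0,0,1]'|head -1;python3 st.py;done
```

```text
t: 25.55
F [ 0.5  0.2 -1.9] M [-0.085 -0.225  0.071] Mtool [ 0.167 -0.174 -0.072] yaw -156.72 tilt 0.03 z 0.145 q3 0.92 q7 2.26
t: 25.63
F [ 1.3 -0.2  0.7] M [-0.167 -0.109  0.117] Mtool [ 0.192 -0.055 -0.117] yaw -162.72 tilt 0.03 z 0.1448 q3 0.95 q7 2.18
```

```bash
python3 -m crank '[0,0,0,0,0,1]'|head -1;python3 st.py
```

```text
t: 25.72
F [ 2.1 -0.5 -5.4] M [-0.18  -0.408  0.134] Mtool [ 0.256 -0.365 -0.134] yaw -168.71 tilt 0.02 z 0.1446 q3 0.98 q7 2.09
```

```bash
python3 -m crank '[0,0,0.0133,0,0,1]'|head -1;python3 st.py; python3 look.py w11
```

```text
t: 25.8
F [ 1.  -1.2  1.1] M [-0.101 -0.202  0.115] Mtool [ 0.119 -0.191 -0.116] yaw -174.7 tilt 0.03 z 0.1444 q3 1.01 q7 2.01
[-0.907  0.503  1.007  1.94  -0.513  0.98   2.006] [0.5719 0.0226 0.1444]
```

View pics/w11.png

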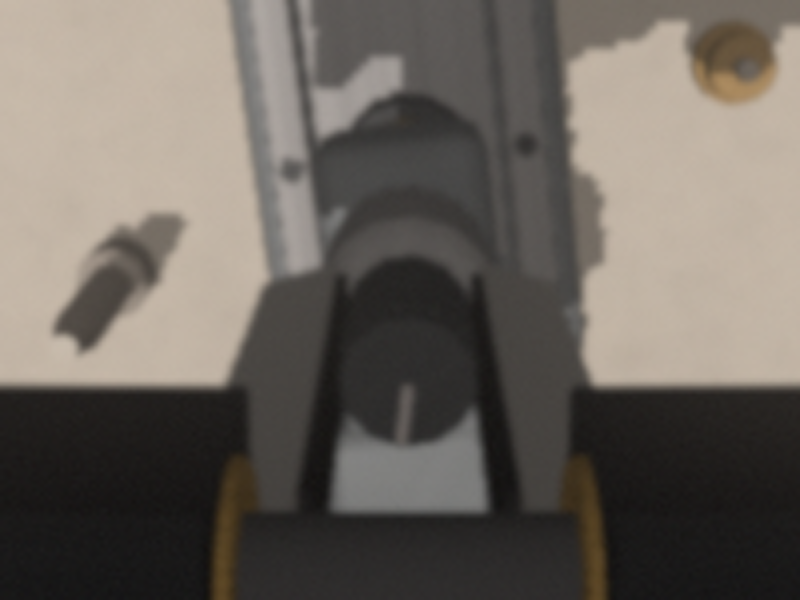

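```bash
python3 -m crank '[0,0,0,0,0,0.5]'|head -1;python3 st.py;python3 -m crank '[0,0,0,0,0,0.5]'|head -1;python3 st.py
```

```text
t: 25.93
F [ 0.9  0.1 -0.2] M [-0.154 -0.214  0.154] Mtool [ 0.164 -0.207 -0.154] yaw -177.32 tilt 0.02 z 0.1444 q3 1.02 q7 1.97
t: 26.02
F [ 1.9 -0.5 -1. ] M [-0.142 -0.285  0.178] Mtool [ 0.14  -0.286 -0.178] yaw 179.62 tilt 0.02 z 0.1443 q3 1.03 q7 1.93
```

Torque is now 0.15–0.18 N m with steady Fz and no sinking: the ratchet is slipping, by an estimated ~12° so far. I'll turn about 30° more with no sink.

```bash
python3 -m crank '[0,0,0,0,0,1, 0,0,0,0,0,1]'|head -1;python3 st.py;python3 -m crank '[0,0,0,0,0,1, 0,0,0,0,0,1, 0,0,0,0,0,1]'|head -1;python3 st.py; python3 look.py w12
```

```text
t: 26.18
F [ 0.8 -0.7 -2.4] M [-0.012 -0.405  0.176] Mtool [-0.076 -0.398 -0.176] yaw 167.48 tilt 0.05 z 0.1444 q3 1.09 q7 1.76
t: 26.43
F [ 1.  -0.2 -2. ] M [-0.007 -0.394  0.145] Mtool [-0.194 -0.343 -0.145] yaw 149.47 tilt 0.04 z 0.1444 q3 1.17 q7 1.51
[-0.988  0.601  1.167  1.943 -0.648  1.039  1.509] [0.572  0.0228 0.1444]
```

View pics/w12.png

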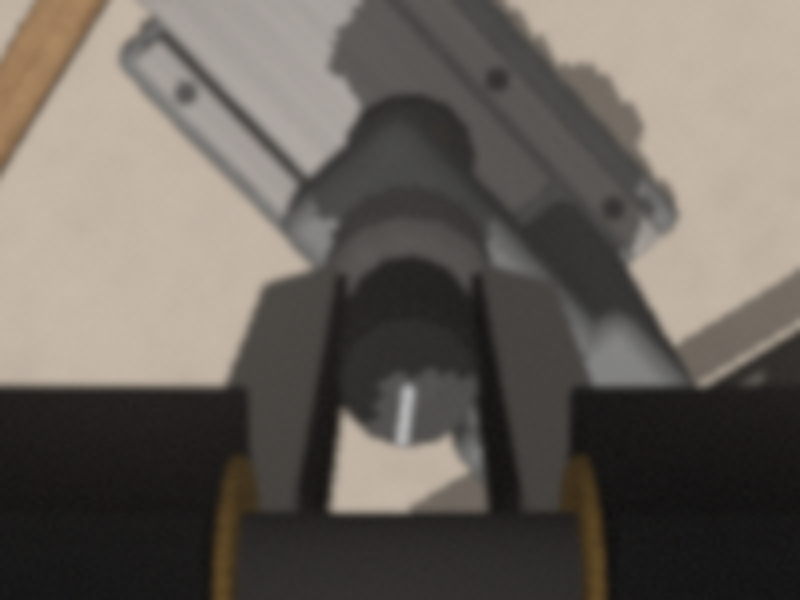

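```bash
python3 -m crank '[0,0,0,0,0,0, 0,0,0,0,0,0, 0,0,0,0,0,0, 0,0,0,0,0,0]' 40; python3 -m crank '[0,0,-0.3,0,0,0, 0,0,-0.6,0,0,0, 0,0,-0.8,0,0,0, 0,0,-0.8,0,0,0, 0,0,-0.8,0,0,0, 0,0,-0.8,0,0,0, 0,0,-0.5,0,0,0, 0,0,-0.2,0,0,0, 0,0,0,0,0,0]'
python3 st.py;python3 look.py w13; python3 - <<'E'
from rig import eyes
from h import *
for n in("side","scene"):
  d=eyes.get_image(n);np.savez(f"pics/{n}8.npz",**d);crop(d,210,140,310,250,6,f"pics/{n}8.png")
E
```

```text
t: 26.82
ee_pos: [0.5717, 0.0227, 0.1444]
ee_rot: [-0.0, 0.261, 0.965, 0.001]
contact_force: [0.0, 0.1, 0.5]
finger_gap: 0.0394
t: 27.57
ee_pos: [0.5721, 0.0226, 0.2655]
ee_rot: [0.001, 0.262, 0.965, 0.001]
contact_force: [-0.5, 0.2, -0.4]
finger_gap: 0.0399
F [-0.5  0.2 -0.4] M [0.    0.004 0.009] Mtool [ 0.002  0.004 -0.009] yaw 149.64 tilt 0.13 z 0.2655 q3 1.31 q7 1.39
[-1.102  0.473  1.309  1.814 -0.487  1.235  1.389] [0.5721 0.0226 0.2655]
```

View pics/w13.png

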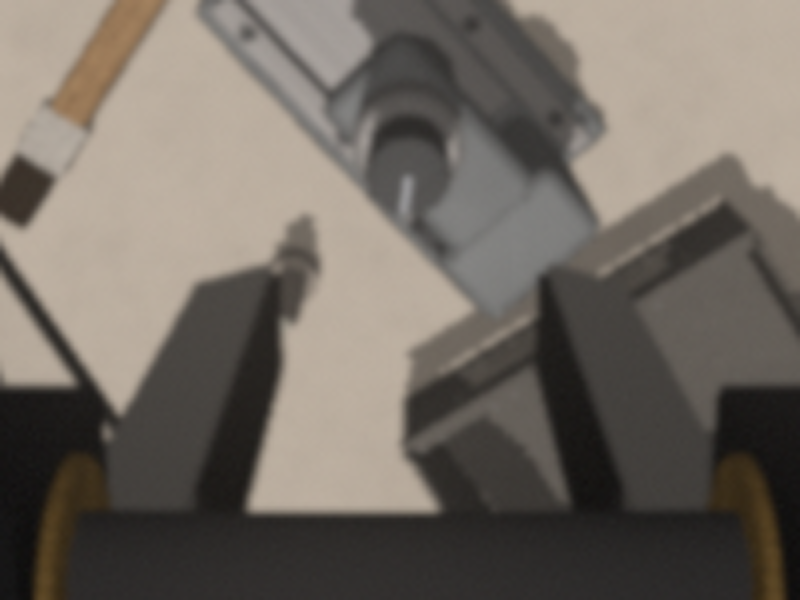

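View pics/scene8.png

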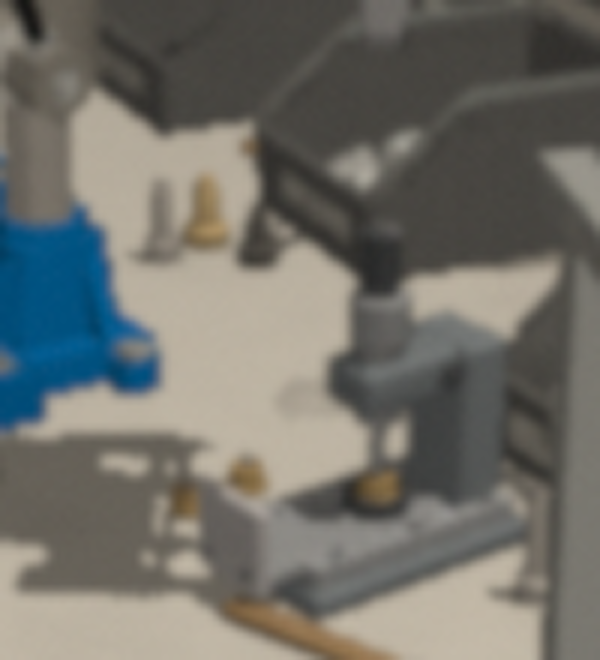

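View pics/side8.png

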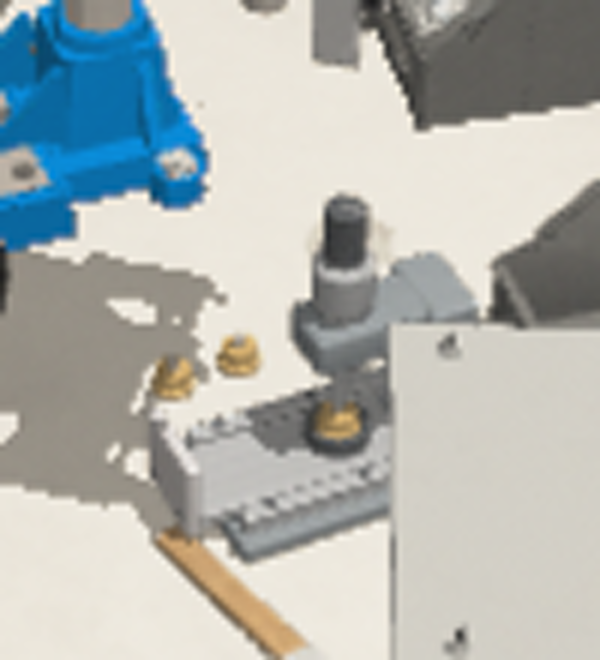

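The spindle stands on the pin at scene crop (380,470). The slide plate is unchanged at side crop (175,470), and the hand is clear with zero force. Handing in.

```bash
python3 -c "
from rig import job;print(job.sign_off())"
```

```text
the job is handed in; nothing more can be done
None
```

I measured the part and handed the job in at about 27.7 s. The slide is home, the spindle is down on the pin, and the ratchet slipped an estimated 40–45°.

- **Slide:** I pushed the handle face until the force rose to about 15 N at x = 0.474, 1 mm from where I expected the stop. In the last pictures the part stands under the spindle and the slide has not moved.
- **Ratchet:** I turned the narrow knob about 222° clockwise in three grips, sinking with it. It slipped at about 0.15–0.18 N m. The vertical force on the knob stayed within about 7 N throughout, and within 6 N after contact.
- **Slip estimate:** the spindle sank about 9.8 mm before it stopped, which puts contact near 178° of turning. I could not read the slip directly, so its start is uncertain by about 10°. That still leaves it well under a quarter turn.
- **Last check:** after letting go, the hand was clear of the gauge with about zero force. The pictures show the spindle on the pin and the spare parts and brush where they were.

**What went wrong:** my first descent drove joint 3 to the end of its range (read 1.375 against 1.37). This gave a short 33 N force reading, with nothing seen touching. I re-routed the arm and it stayed within range after that. I don't know whether that small overshoot counts as passing a joint range.

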